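# Tip the short glass rod out of its bin and lay it on the rod rest

## Task

The short blue glass rod has slipped too deep into the clear square rod bin to be gripped: tip the bin, mouth low over the grey heatproof board, so that the rod slides out gently and lies on the board. Stand the bin upright again on the spot where it stood, and lay the blue rod across both combs of the rod rest, seated in a free notch and centred. Do not let the bin topple, do not drop the glass, and leave everything else where it is.

Things in the scene. Friction and masses are not known exactly. Their poses are not given: they have to be found in the camera images.
- bin: Clear square rod bin, open at the top, orange foot and orange band at the rim: 56 x 56 mm outside, 180 mm high, walls 4 mm, floor 6 mm (bore 48 x 48 mm, 174 mm deep), about 0.24 kg. Origin at its centre, 90 mm above its underside; z points from foot to mouth, x and y are square to its side faces. Starts standing on the bench, at the left or the right of the board
- short: The short: a round blue glass rod, 14 mm thick and 90 mm long, 31 g, smooth (sliding friction about 0.45, so it slides only on slopes steeper than 25 to 30 degrees). Origin at its centre, x along the rod. Starts leaning on the bin's floor, its top about 85 mm below the rim. It hardly rolls
- rest: Aluminium rod rest, fixed: two upright combs 4 mm thick at x = -25 and +25 mm on a 6 mm base plate (75 x 176 mm), 46 mm free between them. Rods lie along its x. Five 90 degree V notches in each comb at y = -56, -28, 0, +28, +56 mm, bottoms 45 mm and tooth tips 59 mm above the bench; a 14 mm rod seated in them has its axis at z = 55 mm. Free: 0, +28, +56. Origin: base centre, on the bench
- board: Grey heatproof board, fixed flat on the bench between the two rod jar places: 180 mm (its x) by 500 mm (its y), 3 mm thick. Origin at the centre of its underside. Fixed equipment stands well beyond it: burner and racks of colour jars from 0.8 m ahead of the robot, up to 0.16 m high; kiln and tool stand from 0.6 m to its sides, up to 0.28 m high
- rod_amber: thin amber rod, 8 mm thick, 170 mm long, lying in the rest's notch at y = -56 mm; origin at its centre, x along it. A bystander
- rod_green: thin green rod, 8 mm thick, 170 mm long, lying in the rest's notch at y = -28 mm; origin at its centre, x along it. A bystander
- rodjar_tall: tall round glass jar, 68 mm across and 130 mm high, full of long coloured rods that reach 270 mm up; origin under its foot's centre. A bystander
- rodjar_small: smaller round glass jar, 60 mm across and 110 mm high, full of coloured rods that reach 220 mm up; origin under its foot's centre. A bystander
- release: white round bottle with a black cap, 52 mm across and 130 mm high; origin under its foot's centre. A bystander
- frit_red: small round jar of red glass grains with a metal lid, 56 mm across and 64 mm high; origin under its foot's centre. A bystander
- frit_teal: small round jar of teal glass grains with a metal lid, 56 mm across and 64 mm high; origin under its foot's centre. A bystander
- paddle: flat black graphite paddle lying on the bench: blade 90 x 50 x 10 mm at its +x end, wooden handle 18 mm thick to -x, 245 mm over all, at most 18 mm high. A bystander

How it is judged:
By the outcome, as a careful person would: the job done as asked, in the order asked, and still so for the second after the job is handed in, with the robot touching nothing.
It also fails if it takes over 72 s, if anything falls off the work surface, if the arm or the gripper's body presses on something with over 40 N, if the wrist force passes 120 N, or if a joint passes its speed limit or range.

## Robot

A 7-joint arm with a two-finger parallel gripper is mounted at the origin on the work surface. World frame = base frame: x ahead of the robot, y to its left, z up, the work surface at z = 0. Lengths are in m, angles in rad, forces in N, time in s.
With the tool pointing down it reaches from about 0.4 to 0.85 m from the base axis. Payload 4.5 kg.
Tool frame: the origin (TCP) lies between the finger pads; the fingertips stand 19 mm ahead of it and the grasp point (between the pads) is the TCP; z points along the fingers, y is the direction in which the jaws open and shut (so a half turn about z gives the same grasp; the last joint's range is limited). The gripper opens to 88 mm and grips with 3 to 60 N. Pads are 18 mm wide; open, the fingers measure 123 mm over their backs; the gripper's body (75 mm by 187 mm) begins 45 mm behind the grasp point.
Start: joints at [1.313, 0.689, -0.195, 1.565, 0.157, 0.902, -0.215], TCP at [0.18, -0.599, 0.258] pointing down, gripper open.
Joint ranges: [-3.01, 3.01], [-0.46, 2.08], [-1.47, 1.51], [0.13, 2.56], [-1, 4.14], [0.04, 2.09], [-2.66, 2.66]. Speed limits (rad/s): [2.57, 2.57, 3.14, 3.14, 3.14, 3.14, 3.14].

## Interface

Orientations are given as a unit quaternion [x, y, z, w].
In Python, from plant import status, snapshot, finish_job, cut_out, tip_of gives the robot as it stands. The module is installed in compiled form; this text tells all that it offers.
- The arm moves only by the tool carry_out, never from a script. Its arguments are lists of equal length, an entry for each row: "linear": the shift along the world's x, y, z in m, a list of three; "roll": the turn about the world's z in rad. A call has 1 to 8 rows; each row is the pose to reach, as a shift and turn from the pose measured when the call began; what a row does not reach only later rows make up. A row lasts 1/12 s, in which the tool goes at most 41.7 mm and 7.16 degrees, less where a joint would pass 70% of its speed; a pose out of reach is approached as far as the arm can. A call with a gripper value outside its range is refused whole. "gripper" is the opening, from 0 (shut) to 1 (fully open), set as the call begins (left out, the last holds). The fingers move at their own pace and stop on an object; "grip_force" is the grip in N (left out, the last holds). Time passes only in rows, so rows that repeat a pose let the fingers close. It gives the time, the measured TCP pose, the force and the opening at its end, in the units of the state.
- status.get_state(): the state, without advancing time (a new reading comes with each control period).
- snapshot(name): name is "scene" or "top" or "wrist"; returns a dict with "img" (384x512x3 uint8, red, green, blue), "range_z" (384x512 float32, m along the optical axis (not along the pixel's ray), 0 where there is no reading), "fx", "fy", "cx", "cy" (pixels), "world_from_camera" (4x4, takes a point from camera to world coordinates). Camera axes: x right, y down, z forward; pixel columns grow to the right and rows downward; lengths in m; the calibration is good to about 2 mm. A picture is of the moment at which its call begins.
- finish_job(): hands the job in, once; it reports no verdict.
Trained networks look in a picture, given as the dict that the camera call returned (one of the last four; its "shot" number tells which), for a name from the list of things; names that differ only in an ending like _2 or _b are one class to them, and where a whole thing is asked for, a point or a joint stands for the part that bears it (a point fixed in the world has none). Each returns a list of dicts, best first, with "confidence" (0 to 1); they miss things now and then, are a little off and sometimes report something else, mostly with a low value. They report only what shows in the picture. A call takes as long as a camera call.
- cut_out(picture, query): "region" (384x512 bool, what is visible of it) and "pixel" ([column, row] in pixels, amid what is visible of it).
- tip_of(picture, query): "pixel" ([column, row] in pixels: a listed point, or the origin of a listed thing).
The state is a dict: "clock": time; "q": joint angles; "qd": joint speeds; "joint_torque": joint torques, N m; "tool_pos": TCP position; "eef_rot": TCP orientation; "contact_force": force on the tool from outside, world axes, zero at the start; "moment": the same for the moment, N m; "opening": opening from 0.0 (shut) to 1.0 (fully open).
Only numpy, scipy, OpenCV 4.12 (cv2) and the standard library are available. Lean on these libraries where they do the work, as an engineer would, in place of code of your own. Each camera call takes 0.05 s, during which the arm holds its last target.

## Working session

There is one attempt and no reset: what is moved stays moved. The work goes in short steps, Python scripts to look and compute and a tool call to move; the robot and the scene stay as the last step left them, time stands still between calls to the robot, and variables do not carry over. Pictures are saved under pics/ and viewed, and the job is handed in when it is done.

Besides the shell and the picture viewer there is one more tool, called after "Request:" as name(argument=value, ...), one argument or row to a line, values as JSON. carry_out: Moves the arm, as the interface text tells. Its arguments: {"type":"object","properties":{"linear":{"type":"array"},"roll":{"type":"array"},"gripper":{"type":"number"},"grip_force":{"type":"number"}},"required":["linear","roll"]}

```bash
mkdir -p pics; cat > h.py <<'E'
import numpy as np, cv2
from plant import status, snapshot, cut_out, tip_of
def save(p,n): cv2.imwrite(f'pics/{n}.png',cv2.cvtColor(p['img'],cv2.COLOR_RGB2BGR))
def cloud(p):
    z=p['range_z'];v,u=np.mgrid[:384,:512]
    c=np.stack([(u-p['cx'])/p['fx']*z,(v-p['cy'])/p['fy']*z,z,np.ones_like(z)],-1)
    return (c@np.array(p['world_from_camera']).T)[...,:3]
def ray(p,uv,z):
    T=np.array(p['world_from_camera']);d=T[:3,:3]@np.array([(uv[0]-p['cx'])/p['fx'],(uv[1]-p['cy'])/p['fy'],1])
    o=T[:3,3];return o+d*(z-o[2])/d[2]
E
python3 - <<'E'
from h import *
np.set_printoptions(precision=3,suppress=True)
for n in ['scene','top']:
    p=snapshot(n);save(p,n+'0');C=cloud(p);print(n,np.array(p['world_from_camera']),p['fx'])
    for q in ['bin','short','rest','board','rod_amber','rod_green','rodjar_tall','rodjar_small','release','frit_red','frit_teal','paddle']:
        r=cut_out(p,q)
        for d in r[:2]:
            m=d['region']&(p['range_z']>0);P=C[m]
            if len(P):print(q,round(d['confidence'],2),d['pixel'],m.sum(),np.percentile(P,2,0),np.median(P,0),np.percentile(P,98,0))
s=status.get_state();print(s)
E
```

```text
scene [[ 0.416  0.597 -0.686  1.146]
 [ 0.909 -0.279  0.309 -0.293]
 [-0.007 -0.752 -0.659  0.699]
 [ 0.     0.     0.     1.   ]] 372.2189448806481
rest 0.77 [274.0, 249.7] 2148 [ 0.606 -0.099  0.003] [ 0.665 -0.024  0.014] [0.718 0.064 0.057]
board 0.66 [234.4, 203.5] 8405 [ 0.367 -0.247  0.   ] [ 0.463 -0.036  0.003] [0.543 0.231 0.006]
rod_amber 0.65 [271.8, 263.3] 249 [ 0.623 -0.092  0.049] [ 0.704 -0.056  0.054] [ 0.77  -0.025  0.057]
rod_amber 0.19 [399.0, 228.6] 990 [ 0.686  0.157 -0.   ] [0.708 0.319 0.012] [0.738 0.397 0.021]
rod_green 0.68 [271.1, 249.0] 233 [ 0.598 -0.067 -0.001] [ 0.678 -0.035  0.054] [0.745 0.012 0.057]
rodjar_small 0.76 [123.0, 258.6] 2563 [ 0.503 -0.37   0.002] [ 0.628 -0.343  0.112] [ 0.638 -0.313  0.206]
release 0.84 [384.7, 182.7] 749 [0.591 0.305 0.006] [0.618 0.317 0.069] [0.633 0.34  0.131]
frit_red 0.67 [234.1, 205.3] 8486 [ 0.366 -0.248  0.   ] [ 0.463 -0.035  0.003] [0.543 0.231 0.006]
frit_red 0.6 [318.9, 134.8] 365 [0.276 0.308 0.001] [0.312 0.326 0.045] [0.324 0.359 0.067]
paddle 0.84 [399.6, 227.5] 908 [0.688 0.159 0.003] [0.708 0.323 0.0
[... 1101 characters left out ...]
.308 0.012] [0.596 0.324 0.087] [0.624 0.351 0.133]
paddle 0.9 [157.0, 128.0] 628 [0.684 0.165 0.002] [0.702 0.331 0.012] [0.732 0.399 0.022]
paddle 0.37 [255.8, 145.9] 1076 [ 0.598 -0.092 -0.   ] [ 0.65  -0.002  0.008] [0.707 0.07  0.056]
{'clock': 1.3, 'q': array([ 1.313,  0.689, -0.195,  1.565,  0.157,  0.902, -0.215]), 'qd': array([-0.001, -0.001, -0.001, -0.   ,  0.002, -0.002, -0.   ]), 'joint_torque': array([  0.   , -52.75 ,  -1.267, -15.374,  -0.052,  -0.001,   0.   ]), 'tool_pos': array([ 0.18 , -0.599,  0.258]), 'eef_rot': array([0.989, 0.145, 0.   , 0.   ]), 'contact_force': array([-0.662,  0.181, -0.148]), 'moment': array([ 0.036,  0.067, -0.012]), 'opening': 1.0029258997785737}
```

View pics/scene0.png

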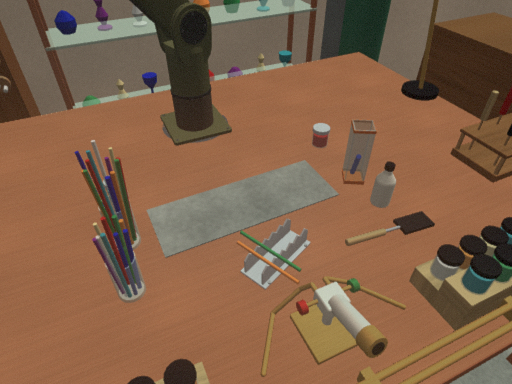

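View pics/top0.png

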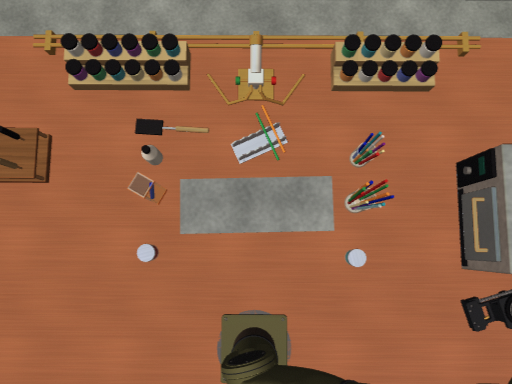

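```bash
python3 - <<'E'
from h import *
np.set_printoptions(precision=4,suppress=True)
a=cv2.imread('pics/scene0.png')[105:200,310:420];b=cv2.imread('pics/top0.png')[160:215,115:185]
a=cv2.resize(a,None,fx=5,fy=5,interpolation=cv2.INTER_CUBIC);b=cv2.resize(b,None,fx=5,fy=5,interpolation=cv2.INTER_CUBIC)
cv2.imwrite('pics/za.png',a);cv2.imwrite('pics/zb.png',b)
for n in ['scene','top']:
    p=snapshot(n);C=cloud(p);
    near=(abs(C[...,0]-.487)<.06)&(abs(C[...,1]-.325)<.06)
    for lo,hi,nm in [(.168,.19,'rim'),(.001,.02,'foot')]:
        hsv=cv2.cvtColor(p['img'],cv2.COLOR_RGB2HSV).astype(int)
        m=near&(C[...,2]>lo)&(C[...,2]<hi)
        P=C[m]
        if nm=='foot':continue
        if len(P)>5:
            r=cv2.minAreaRect((P[:,:2]*1000).astype(np.float32));print(n,nm,len(P),r,np.median(P[:,2]))
    m=near&(C[...,2]>.03)&(C[...,2]<.165);P=C[m]
    print(n,'wall',m.sum())
    # blue
    m=(p['img'][...,2].astype(int)>p['img'][...,0]+40)&near;
    if m.sum():print('blue',C[m].min(0),C[m].max(0))
E
```

```text
scene rim 264 ((489.7141418457031, 326.3600158691406), (57.55193328857422, 63.68891525268555), 61.440956115722656) 0.17659656262322138
scene wall 1098
blue [0.5097 0.3052 0.0937] [0.5168 0.3148 0.1037]
top rim 162 ((487.7552490234375, 328.7629089355469), (58.66615295410156, 56.96734619140625), 60.694278717041016) 0.17930182215740076
top wall 455
blue [0.4577 0.2962 0.0885] [0.5055 0.3253 0.1819]
```

View pics/za.png

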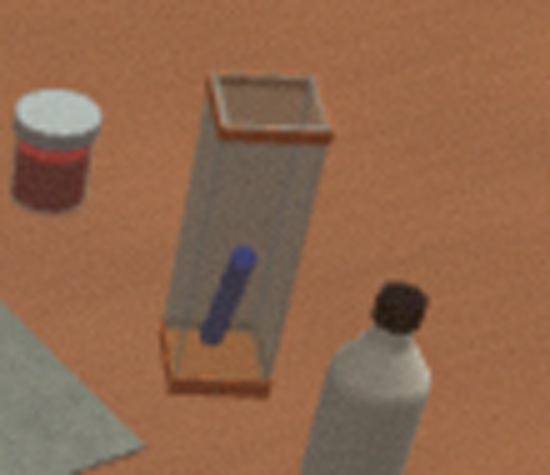

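View pics/zb.png

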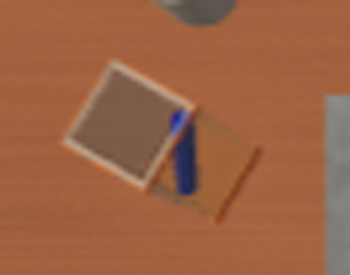

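```bash
python3 - <<'E'
from h import *
np.set_printoptions(precision=4,suppress=True)
s=snapshot('scene');t=snapshot('top')
c=np.array([.4885,.328]);a=np.deg2rad(-29);R=np.array([[np.cos(a),np.sin(a)],[-np.sin(a),np.cos(a)]])
for n,p,uv,z in [('t top',t,(150.6,184),.09),('s top',s,(358.6,156),.09),('t bot',t,(152.4,198),.013),('s bot',s,(352.4,172.6),.013)]:
    w=ray(p,uv,z);print(n,w,R@(w[:2]-c))
m=cut_out(t,'board')[0]['region'];C=cloud(t);P=C[m];P=P[abs(P[:,2]-.003)<.006];print(cv2.minAreaRect((P[:,:2]*1000).astype(np.float32)))
# rest
E
```

```text
t top [0.5021 0.3212 0.09  ] [0.0152 0.0007]
s top [0.5041 0.3198 0.09  ] [0.0176 0.0004]
t bot [0.4677 0.3336 0.013 ] [-0.0209 -0.0052]
s bot [0.4832 0.33   0.013 ] [-0.0056 -0.0008]
((450.6385498046875, -3.483795166015625), (182.5494842529297, 499.2835998535156), 1.2475661039352417)
```

Request:
carry_out(
  linear=[
    [0.02,0.015,0.025],
    [0.04,0.03,0.05],
    [0.06,0.045,0.075],
    [0.08,0.065,0.1],
    [0.105,0.085,0.12],
    [0.13,0.11,0.135],
    [0.155,0.135,0.145],
    [0.18,0.16,0.15],
  ],
  roll=[0.11,0.22,0.33,0.44,0.55,0.66,0.77,0.88],
)

```text
clock: 2.22
tool_pos: [0.3612, -0.4377, 0.4097]
eef_rot: [0.832, 0.555, 0.0, 0.002]
contact_force: [1.3, -0.6, 0.0]
opening: 1.0
```

Request:
carry_out(
  linear=[
    [0.02,0.034,0],
    [0.04,0.068,0],
    [0.06,0.102,0],
    [0.08,0.136,0],
    [0.1,0.17,0],
    [0.118,0.206,0],
    [0.134,0.242,0],
    [0.148,0.28,0],
  ],
  roll=[0.11,0.22,0.33,0.44,0.55,0.66,0.77,0.88],
)

```text
clock: 2.88
tool_pos: [0.5099, -0.1564, 0.4098]
eef_rot: [0.514, 0.858, 0.001, 0.002]
contact_force: [0.8, 0.1, -0.7]
opening: 1.004
```

Request:
carry_out(
  linear=[
    [0.004,0.04,0],
    [0.008,0.08,0],
    [0.008,0.12,0],
    [0.006,0.16,0],
    [0.003,0.2,0],
    [0,0.24,0],
    [-0.003,0.28,0],
    [-0.006,0.32,0],
  ],
  roll=[0.1,0.2,0.3,0.4,0.5,0.55,0.58,0.58],
)

```text
clock: 3.55
tool_pos: [0.5036, 0.1652, 0.4099]
eef_rot: [0.247, 0.969, 0.001, 0.002]
contact_force: [0.5, 0.1, -0.1]
opening: 1.001
```

Request:
carry_out(
  linear=[
    [-0.003,0.035,-0.01],
    [-0.006,0.07,-0.02],
    [-0.009,0.105,-0.035],
    [-0.012,0.135,-0.055],
    [-0.015,0.155,-0.075],
    [-0.015,0.163,-0.09],
    [-0.015,0.163,-0.09],
  ],
  roll=[0,0,0,0,0,0,0],
)

```text
clock: 4.13
tool_pos: [0.487, 0.3285, 0.3168]
eef_rot: [0.246, 0.969, -0.001, -0.0]
contact_force: [0.6, -0.7, 0.3]
opening: 0.995
```

```bash
python3 - <<'E'
from h import *
np.set_printoptions(precision=4,suppress=True)
for n in ['wrist','scene']:
    p=snapshot(n);save(p,n+'1')
    C=cloud(p);near=(abs(C[...,0]-.487)<.06)&(abs(C[...,1]-.325)<.06)&(C[...,2]>.17)&(C[...,2]<.187)
    if near.sum()>10:
        P=C[near];print(n,len(P),cv2.minAreaRect((P[:,:2]*1000).astype(np.float32)),np.median(P[:,2]))
s=status.get_state();print(s['tool_pos'],s['q'])
E
```

```text
wrist 1685 ((488.5067138671875, 326.1546630859375), (57.357421875, 57.70042037963867), 60.76445007324219) 0.18159052738995046
scene 235 ((491.43310546875, 325.6073913574219), (58.60222625732422, 63.0625114440918), 59.83981704711914) 0.17781537098996414
[0.4892 0.3267 0.3196] [-0.2147  0.6701 -0.8221  1.5847  0.5329  1.1212 -0.0956]
```

View pics/wrist1.png

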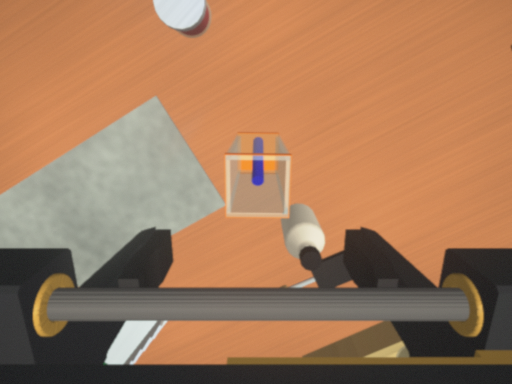

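View pics/scene1.png

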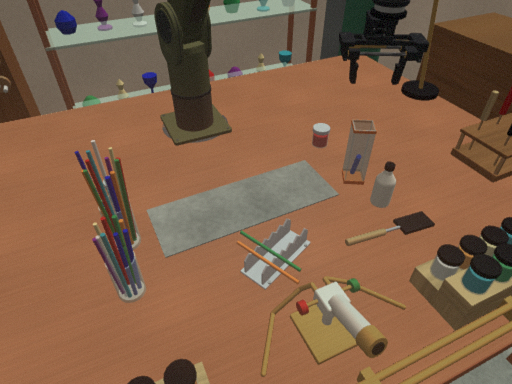

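Request:
carry_out(
  linear=[
    [0,0,-0.035],
    [0,0,-0.07],
    [0,0,-0.1],
    [0,0,-0.125],
    [0,0,-0.145],
    [0,0,-0.158],
    [0,0,-0.163],
    [0,0,-0.163],
  ],
  roll=[-0.01,-0.01,-0.01,-0.01,-0.01,-0.01,-0.01,-0.01],
)

```text
clock: 4.9
tool_pos: [0.4901, 0.3256, 0.1567]
eef_rot: [0.254, 0.967, 0.0, 0.002]
contact_force: [-0.3, 0.5, -0.3]
opening: 1.001
```

```bash
python3 - <<'E'
from h import *
s=status.get_state();print(s['tool_pos'],s['eef_rot'],s['contact_force'])
p=snapshot('wrist');save(p,'wrist2')
E
```

```text
[0.49008965 0.32560407 0.15673354] [2.53650604e-01 9.67293983e-01 1.69777021e-05 1.92910977e-03] [-0.25961065  0.46785897 -0.29730083]
```

View pics/wrist2.png

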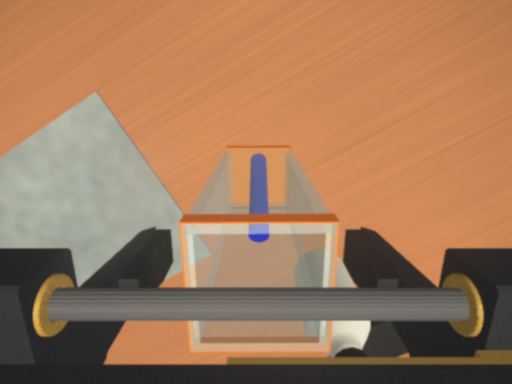

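Request:
carry_out(
  linear=[
    [0,0,0],
    [0,0,0],
    [0,0,0],
    [0,0,0],
    [0,0,0],
    [0,0,0],
    [0,0,0],
    [0,0,0],
  ],
  roll=[0,0,0,0,0,0,0,0],
  gripper=0.4,
  grip_force=14,
)

```text
clock: 5.62
tool_pos: [0.4903, 0.3265, 0.158]
eef_rot: [0.253, 0.967, 0.001, 0.002]
contact_force: [-0.7, -0.4, 4.8]
opening: 0.635
```

Request:
carry_out(
  linear=[
    [0,0,0.005],
    [0,0,0.012],
    [0,0,0.02],
    [0,0,0.03],
    [0,0,0.03],
    [0,0,0.03],
  ],
  roll=[0,0,0,0,0,0],
)

```text
clock: 6.12
tool_pos: [0.4906, 0.3269, 0.1889]
eef_rot: [0.253, 0.967, 0.002, 0.003]
contact_force: [-0.3, 0.7, -3.2]
opening: 0.637
```

```bash
python3 - <<'E'
from h import *
s=status.get_state();print(s['tool_pos'],s['eef_rot'],s['contact_force'],s['opening'])
p=snapshot('wrist');save(p,'wrist3');p=snapshot('scene');save(p,'scene3')
E
```

```text
[0.49061379 0.3268681  0.18888525] [0.25347324 0.9673367  0.00157665 0.00292136] [-0.30685899  0.69314649 -3.15713489] 0.6369598112328025
```

View pics/wrist3.png

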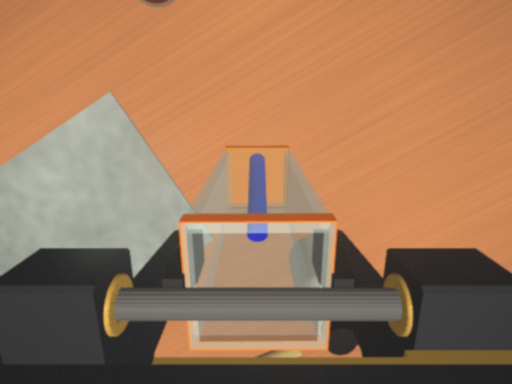

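View pics/scene3.png

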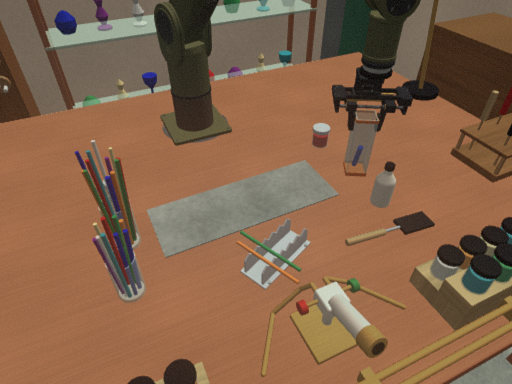

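Request:
carry_out(
  linear=[
    [-0.004,-0.013,0.003],
    [-0.008,-0.027,0.006],
    [-0.012,-0.042,0.006],
    [-0.017,-0.057,0.006],
    [-0.022,-0.072,0.006],
    [-0.027,-0.087,0.006],
    [-0.031,-0.102,0.006],
    [-0.035,-0.115,0.006],
  ],
  roll=[-0.11,-0.22,-0.33,-0.45,-0.57,-0.69,-0.81,-0.92],
)

```text
clock: 6.88
tool_pos: [0.4547, 0.21, 0.1937]
eef_rot: [0.659, 0.752, -0.001, 0.002]
contact_force: [0.4, 0.1, -4.1]
opening: 0.634
```

Request:
carry_out(
  linear=[
    [0,-0.004,-0.006],
    [0,-0.006,-0.012],
    [0,-0.006,-0.018],
    [0,-0.006,-0.024],
    [0,-0.006,-0.028],
    [0,-0.006,-0.028],
  ],
  roll=[-0.08,-0.14,-0.14,-0.14,-0.14,-0.14],
)

```text
clock: 7.38
tool_pos: [0.4542, 0.2042, 0.1647]
eef_rot: [0.709, 0.705, -0.002, 0.002]
contact_force: [-0.7, -0.4, -3.4]
opening: 0.635
```

```bash
python3 - <<'E'
from h import *
s=status.get_state();print(s['tool_pos'],s['eef_rot'],np.degrees(2*np.arctan2(s['eef_rot'][1],s['eef_rot'][0])),s['contact_force'],s['opening'])
p=snapshot('scene');save(p,'scene4')
E
```

```text
[0.45416554 0.20422767 0.16467311] [ 0.70919708  0.70500494 -0.00194942  0.00193367] 89.66031554618436 [-0.66097314 -0.36824817 -3.36385316] 0.635202191160137
```

View pics/scene4.png

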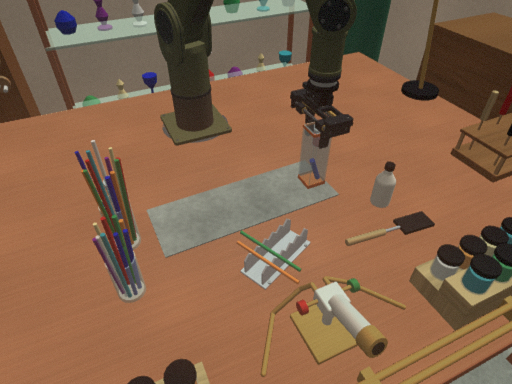

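```bash
python3 - <<'E'
import numpy as np
for t in np.arange(0,91,3.75):
    s,c=np.sin(np.radians(t)),np.cos(np.radians(t));print(t,round(-.158*s-.028*(1-c),4),round(.028*s-.158*(1-c),4))
E
```

```text
0.0 -0.0 0.0
3.75 -0.0104 0.0015
7.5 -0.0209 0.0023
11.25 -0.0314 0.0024
15.0 -0.0418 0.0019
18.75 -0.0523 0.0006
22.5 -0.0626 -0.0013
26.25 -0.0728 -0.0039
30.0 -0.0828 -0.0072
33.75 -0.0925 -0.0111
37.5 -0.102 -0.0156
41.25 -0.1111 -0.0207
45.0 -0.1199 -0.0265
48.75 -0.1283 -0.0328
52.5 -0.1363 -0.0396
56.25 -0.1438 -0.0469
60.0 -0.1508 -0.0548
63.75 -0.1573 -0.063
67.5 -0.1633 -0.0717
71.25 -0.1686 -0.0807
75.0 -0.1734 -0.0901
78.75 -0.1775 -0.0997
82.5 -0.181 -0.1096
86.25 -0.1838 -0.1197
90.0 -0.186 -0.13
```

Request:
carry_out(
  linear=[
    [0,0,-0.002],
    [0,0,-0.004],
    [0,0,-0.004],
    [0,0,-0.004],
  ],
  roll=[0.006,0.006,0.006,0.006],
  grip_force=6,
)

```text
clock: 7.77
tool_pos: [0.4544, 0.2044, 0.1611]
eef_rot: [0.707, 0.707, -0.002, 0.002]
contact_force: [0.5, -0.6, -2.7]
opening: 0.635
```

Request:
carry_out(
  linear=[
    [0,0,-0.001],
    [0,-0.01,0],
    [0,-0.021,0.001],
    [0,-0.031,0.001],
    [0,-0.042,0.001],
    [0,-0.052,0],
    [0,-0.062,-0.002],
    [0,-0.062,-0.002],
  ],
  roll=[0,0,0,0,0,0,0,0],
)

```text
clock: 8.43
tool_pos: [0.4544, 0.1397, 0.1594]
eef_rot: [0.708, 0.706, -0.002, 0.002]
contact_force: [-0.2, -0.7, -0.4]
opening: 0.631
```

```bash
python3 - <<'E'
from h import *
s=status.get_state();print(s['tool_pos'],s['contact_force'],s['opening'])
p=snapshot('scene');save(p,'scene5')
i=cv2.imread('pics/scene5.png')[90:230,200:350];cv2.imwrite('pics/scene5z.png',cv2.resize(i,None,fx=4,fy=4))
E
```

```text
[0.45444279 0.13971866 0.15935924] [-0.24681029 -0.66582479 -0.37946937] 0.6313299221751851
```

View pics/scene5z.png

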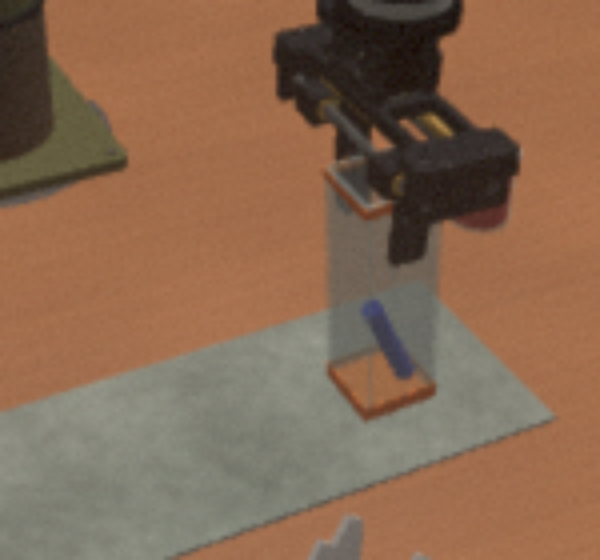

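Request:
carry_out(
  linear=[
    [0,0,0.006],
    [0,0.01,0.012],
    [0,0.04,0.014],
    [0,0.08,0.014],
    [0,0.115,0.014],
    [0,0.135,0.012],
    [0,0.141,0.008],
    [0,0.141,0.004],
  ],
  roll=[0.0,0.005,0.01,0.02,0.02,0.02,0.02,0.02],
  grip_force=12,
)

```text
clock: 9.15
tool_pos: [0.4538, 0.285, 0.1636]
eef_rot: [0.699, 0.715, -0.001, 0.001]
contact_force: [-0.6, -0.7, -3.7]
opening: 0.633
```

Request:
carry_out(
  linear=[
    [0,0,-0.002],
    [0,0,-0.004],
    [0,0,-0.006],
    [0,0,-0.006],
  ],
  roll=[0,0,0,0],
)

```text
clock: 9.48
tool_pos: [0.4539, 0.2834, 0.1572]
eef_rot: [0.7, 0.714, -0.001, 0.002]
contact_force: [0.8, -0.8, -2.8]
opening: 0.64
```

```bash
python3 - <<'E'
from h import *
s=status.get_state();print(s['tool_pos'],s['contact_force'],s['opening'],np.degrees(2*np.arctan2(s['eef_rot'][1],s['eef_rot'][0])))
p=snapshot('scene');save(p,'scene6')
i=cv2.imread('pics/scene6.png')[60:230,250:400];cv2.imwrite('pics/scene6z.png',cv2.resize(i,None,fx=3.5,fy=3.5))
E
```

```text
[0.45388393 0.28338153 0.15715581] [ 0.77252862 -0.76425562 -2.77890381] 0.6397281565336171 91.17096391368811
```

View pics/scene6z.png

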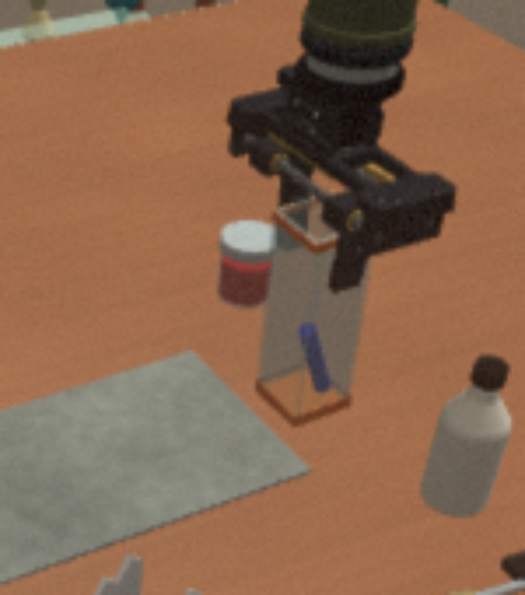

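Request:
carry_out(
  linear=[
    [0,0,-0.001],
    [0,-0.004,-0.001],
    [0,-0.008,-0.001],
    [0,-0.014,0],
    [0,-0.022,0.001],
    [0,-0.03,0.001],
    [0,-0.04,0.001],
    [0,-0.04,0.001],
  ],
  roll=[0,0,0,0,0,0,0,0],
  grip_force=4,
)

```text
clock: 10.2
tool_pos: [0.4542, 0.2405, 0.1584]
eef_rot: [0.701, 0.713, -0.002, 0.003]
contact_force: [0.2, 0.1, -2.5]
opening: 0.636
```

```bash
python3 - <<'E'
from h import *
s=status.get_state();print(s['tool_pos'],s['contact_force'],s['moment'],s['opening'],np.degrees(2*np.arctan2(s['eef_rot'][1],s['eef_rot'][0])))
p=snapshot('scene');save(p,'scene7')
i=cv2.imread('pics/scene7.png')[60:230,250:400];cv2.imwrite('pics/scene7z.png',cv2.resize(i,None,fx=3.5,fy=3.5))
E
```

```text
[0.45421896 0.24046665 0.15835188] [ 0.22820895  0.10317522 -2.45547716] [-0.16606078 -0.04568524 -0.00815388] 0.6361505737418379 91.01770250854238
```

View pics/scene7z.png

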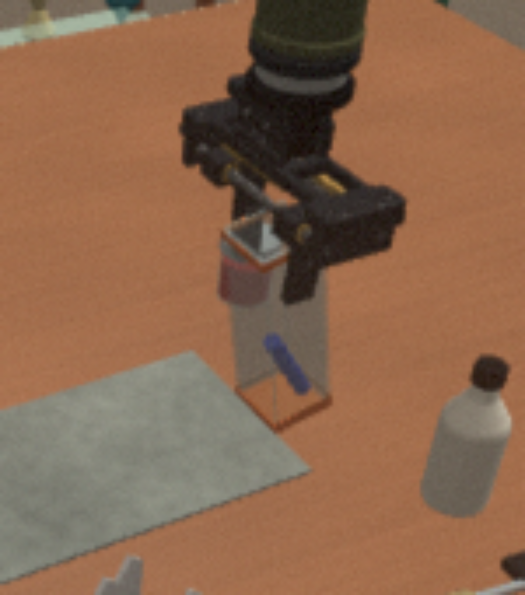

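Request:
carry_out(
  linear=[
    [0,-0.008,0],
    [0,-0.018,-0.001],
    [0,-0.029,-0.003],
    [0,-0.039,-0.006],
    [0,-0.049,-0.009],
    [0,-0.059,-0.013],
    [0,-0.068,-0.018],
    [0,-0.077,-0.023],
  ],
  roll=[0,0,0,0,0,0,0,0],
)

```text
clock: 10.92
tool_pos: [0.4543, 0.1634, 0.135]
eef_rot: [0.701, 0.713, -0.002, 0.002]
contact_force: [0.5, -0.0, -1.3]
opening: 0.632
```

```bash
python3 - <<'E'
from h import *
s=status.get_state();print(s['tool_pos'],s['contact_force'],s['moment'],s['opening'],np.degrees(2*np.arctan2(s['eef_rot'][1],s['eef_rot'][0])))
p=snapshot('scene');save(p,'scene8')
i=cv2.imread('pics/scene8.png')[60:230,220:370];cv2.imwrite('pics/scene8z.png',cv2.resize(i,None,fx=3.5,fy=3.5))
E
```

```text
[0.45430627 0.16342639 0.13497042] [ 0.54877843 -0.02521761 -1.26734185] [ 0.2171319  -0.27889878 -0.05417589] 0.6320497030129681 91.0135791186596
```

View pics/scene8z.png

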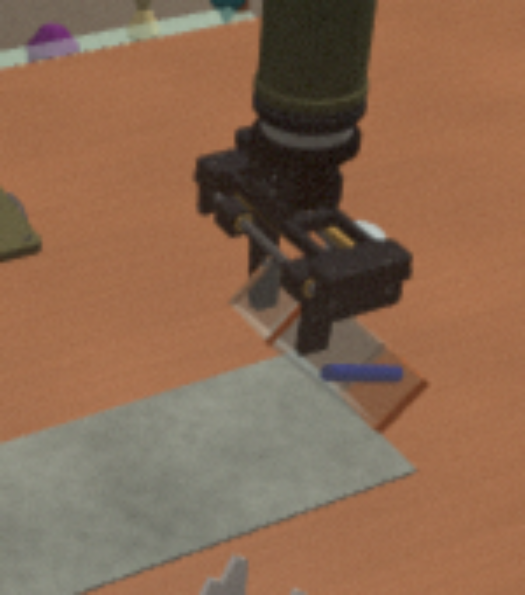

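Request:
carry_out(
  linear=[
    [0,-0.009,-0.006],
    [0,-0.017,-0.012],
    [0,-0.025,-0.019],
    [0,-0.033,-0.026],
    [0,-0.04,-0.034],
    [0,-0.046,-0.042],
    [0,-0.052,-0.051],
    [0,-0.057,-0.06],
  ],
  roll=[0,0,0,0,0,0,0,0],
)

```text
clock: 11.63
tool_pos: [0.4536, 0.1035, 0.0732]
eef_rot: [0.702, 0.713, -0.004, 0.002]
contact_force: [0.4, 1.2, -1.2]
opening: 0.638
```

```bash
python3 - <<'E'
from h import *
s=status.get_state();print(s['tool_pos'],s['contact_force'],s['moment'],s['opening'])
p=snapshot('scene');save(p,'scene9')
i=cv2.imread('pics/scene9.png')[90:240,200:350];cv2.imwrite('pics/scene9z.png',cv2.resize(i,None,fx=3.5,fy=3.5))
E
```

```text
[0.45360501 0.10353491 0.07320243] [ 0.41960648  1.24772249 -1.17581913] [ 0.37178174 -0.24443754 -0.02319225] 0.6384695293907968
```

View pics/scene9z.png

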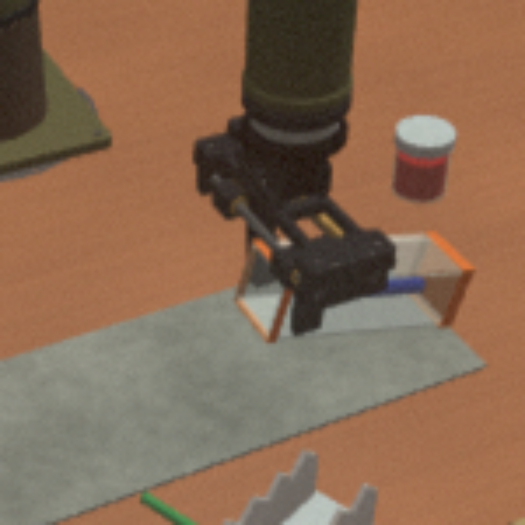

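Request:
carry_out(
  linear=[
    [0,-0.005,-0.008],
    [0,-0.008,-0.016],
    [0,-0.011,-0.024],
    [0,-0.014,-0.032],
    [0,-0.015,-0.037],
    [0,-0.016,-0.04],
    [0,-0.016,-0.042],
    [0,-0.016,-0.042],
  ],
  roll=[0,0,0,0,0,0,0,0],
)

```text
clock: 12.35
tool_pos: [0.4526, 0.0861, 0.0298]
eef_rot: [0.702, 0.712, -0.005, 0.002]
contact_force: [0.5, 0.3, -2.0]
opening: 0.637
```

```bash
python3 - <<'E'
from h import *
s=status.get_state();print(s['tool_pos'],s['contact_force'],s['moment'],s['opening'])
p=snapshot('scene');save(p,'scene10')
i=cv2.imread('pics/scene10.png')[90:240,200:350];cv2.imwrite('pics/scene10z.png',cv2.resize(i,None,fx=3.5,fy=3.5))
E
```

```text
[0.45256232 0.08609159 0.02983318] [ 0.50732197  0.34760577 -2.01925647] [-0.00893019 -0.20770812 -0.04032634] 0.6370162383978916
```

View pics/scene10z.png

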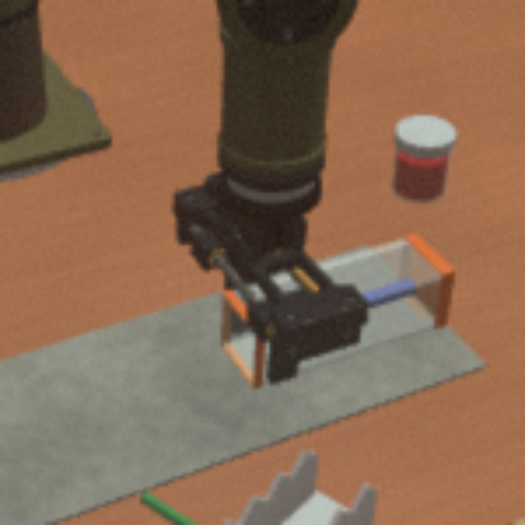

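Request:
carry_out(
  linear=[
    [0,0,-0.001],
    [0,0,-0.002],
    [0,0,-0.002],
    [0,0,-0.002],
  ],
  roll=[0,0,0,0],
)

```text
clock: 12.73
tool_pos: [0.4527, 0.086, 0.0282]
eef_rot: [0.702, 0.712, -0.005, 0.002]
contact_force: [-0.5, 0.5, 4.6]
opening: 0.639
```

Request:
carry_out(
  linear=[
    [0,0,0],
    [0,0,0],
    [0,0,0],
    [0,0,0],
  ],
  roll=[0,0,0,0],
  gripper=0.82,
)

```text
clock: 13.07
tool_pos: [0.4525, 0.0859, 0.0281]
eef_rot: [0.702, 0.712, -0.006, 0.002]
contact_force: [-0.4, -0.0, -0.3]
opening: 0.823
```

```bash
python3 - <<'E'
from h import *
s=status.get_state();print(s['tool_pos'],s['contact_force'],s['moment'],s['opening'])
p=snapshot('scene');save(p,'scene11')
i=cv2.imread('pics/scene11.png')[90:240,200:350];cv2.imwrite('pics/scene11z.png',cv2.resize(i,None,fx=3.5,fy=3.5))
p=snapshot('top');save(p,'top11')
i=cv2.imread('pics/top11.png')[140:260,120:270];cv2.imwrite('pics/top11z.png',cv2.resize(i,None,fx=3.5,fy=3.5))
p=snapshot('wrist');save(p,'wrist11')
E
```

```text
[0.45254301 0.08586485 0.02810999] [-0.36259896 -0.01069227 -0.33925367] [-0.01615808 -0.04882439 -0.05752401] 0.8227211801682995
```

View pics/scene11z.png

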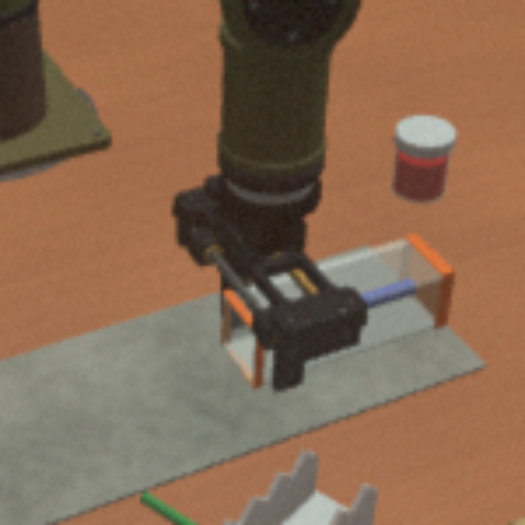

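View pics/top11z.png

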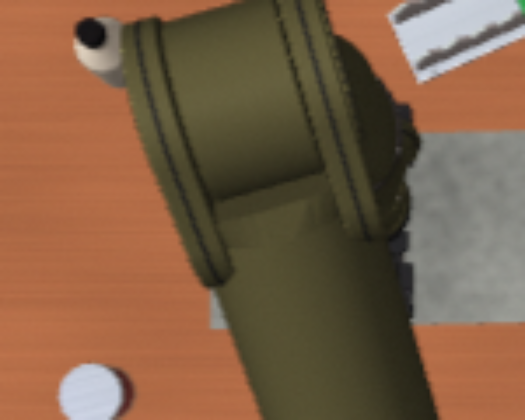

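View pics/wrist11.png

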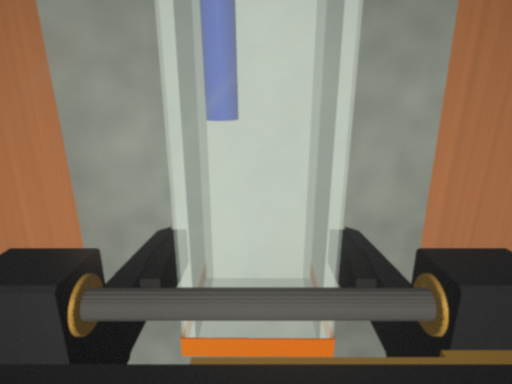

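Request:
carry_out(
  linear=[
    [0,0.005,0.003],
    [0,0.03,0.003],
    [0,0.06,0.003],
    [0,0.09,0.003],
    [0,0.115,0.003],
    [0,0.13,0.003],
    [0,0.13,0.003],
  ],
  roll=[0,0,0,0,0,0,0],
)

```text
clock: 13.8
tool_pos: [0.4524, 0.221, 0.0314]
eef_rot: [0.7, 0.714, -0.003, 0.001]
contact_force: [-0.2, -1.0, -0.5]
opening: 0.819
```

```bash
python3 - <<'E'
from h import *
s=status.get_state();print(s['tool_pos'],s['contact_force'],s['moment'],s['opening'],np.degrees(2*np.arctan2(s['eef_rot'][1],s['eef_rot'][0])))
p=snapshot('scene');save(p,'scene12')
i=cv2.imread('pics/scene12.png')[90:240,200:350];cv2.imwrite('pics/scene12z.png',cv2.resize(i,None,fx=3.5,fy=3.5))
p=snapshot('wrist');save(p,'wrist12')
E
```

```text
[0.45241891 0.22095331 0.03144656] [-0.18461258 -1.00987562 -0.5393928 ] [ 0.01821594 -0.15449738  0.07917162] 0.8191137639869419 91.14700650973039
```

View pics/scene12z.png

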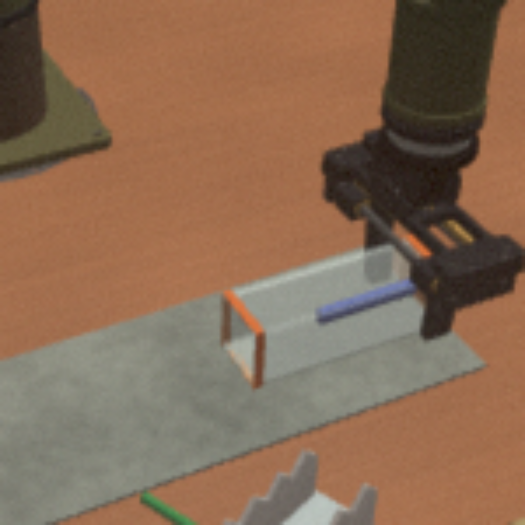

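View pics/wrist12.png

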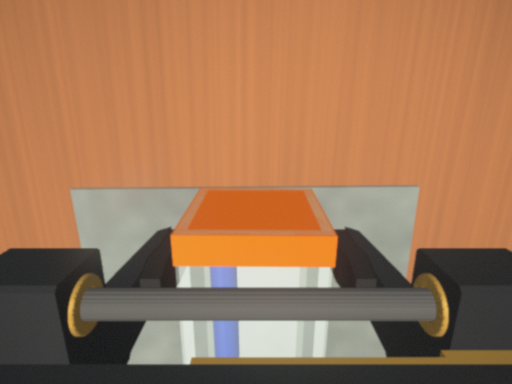

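```bash
python3 - <<'E'
from h import *
np.set_printoptions(precision=4,suppress=True)
for n in ['scene','wrist']:
    p=snapshot(n);C=cloud(p);hsv=cv2.cvtColor(p['img'],cv2.COLOR_RGB2HSV)
    m=(hsv[...,1]>200)&(hsv[...,0]<15)&(hsv[...,2]>150)&(C[...,2]>.006)&(C[...,2]<.07)&(abs(C[...,0]-.45)<.06)&(C[...,1]>0)&(C[...,1]<.3)
    P=C[m];print(n,len(P))
    for lo,hi in [(0,.12),(.15,.3)]:
        Q=P[(P[:,1]>lo)&(P[:,1]<hi)]
        if len(Q)>5:print(np.percentile(Q,[3,50,97],axis=0))
E
```

```text
scene 0
wrist 4520
[[0.4287 0.2358 0.0133]
 [0.4526 0.2449 0.0414]
 [0.4754 0.2454 0.0619]]
```

Request:
carry_out(
  linear=[
    [0,0,0],
    [0,0,0],
    [0,0,0],
    [0,0,0],
    [0,0,0],
    [0,0,0],
  ],
  roll=[0,0,0,0,0,0],
  gripper=0.4,
  grip_force=4,
)

```text
clock: 14.5
tool_pos: [0.4525, 0.2121, 0.031]
eef_rot: [0.703, 0.711, -0.008, 0.004]
contact_force: [-0.1, -1.8, 0.5]
opening: 0.64
```

Request:
carry_out(
  linear=[
    [0,-0.001,0.005],
    [0,-0.002,0.01],
    [0,-0.004,0.016],
    [0,-0.006,0.022],
    [0,-0.007,0.027],
    [0,-0.007,0.027],
  ],
  roll=[0,0,0,0,0,0],
)

```text
clock: 15.0
tool_pos: [0.453, 0.2049, 0.0592]
eef_rot: [0.703, 0.711, -0.007, 0.004]
contact_force: [-0.2, -0.4, -1.1]
opening: 0.63
```

```bash
python3 - <<'E'
from h import *
s=status.get_state();print(s['tool_pos'],s['contact_force'],s['moment'],s['opening'])
p=snapshot('scene');save(p,'scene13')
i=cv2.imread('pics/scene13.png')[90:240,200:350];cv2.imwrite('pics/scene13z.png',cv2.resize(i,None,fx=3.5,fy=3.5))
E
```

```text
[0.45300757 0.20487752 0.05920074] [-0.20074765 -0.38585554 -1.14733355] [-0.06397607 -0.02877574  0.01386183] 0.6300837702712214
```

View pics/scene13z.png

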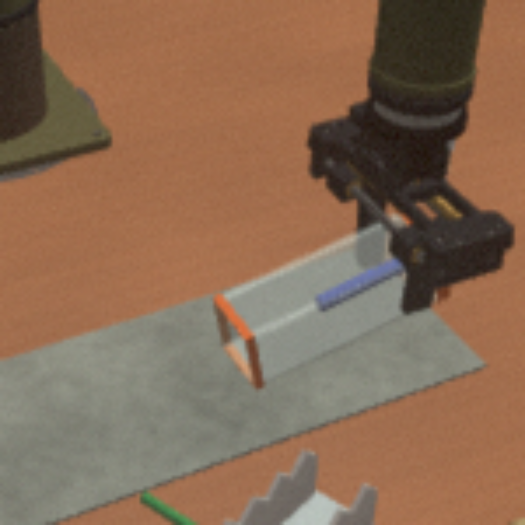

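Request:
carry_out(
  linear=[
    [0,-0.002,0.005],
    [0,-0.005,0.011],
    [0,-0.008,0.018],
    [0,-0.011,0.024],
    [0,-0.015,0.03],
    [0,-0.018,0.035],
    [0,-0.018,0.035],
  ],
  roll=[0,0,0,0,0,0,0],
)

```text
clock: 15.63
tool_pos: [0.4533, 0.1859, 0.0948]
eef_rot: [0.704, 0.71, -0.007, 0.004]
contact_force: [0.0, -0.3, -1.9]
opening: 0.635
```

```bash
python3 - <<'E'
from h import *
s=status.get_state();print(s['tool_pos'],s['contact_force'],s['moment'],s['opening'])
p=snapshot('scene');save(p,'scene14')
i=cv2.imread('pics/scene14.png')[90:240,200:350];cv2.imwrite('pics/scene14z.png',cv2.resize(i,None,fx=3.5,fy=3.5))
E
```

```text
[0.45329001 0.18591491 0.09478306] [ 0.00461601 -0.25047866 -1.94700279] [-0.18444641 -0.08849729  0.00306893] 0.6345748485652714
```

View pics/scene14z.png

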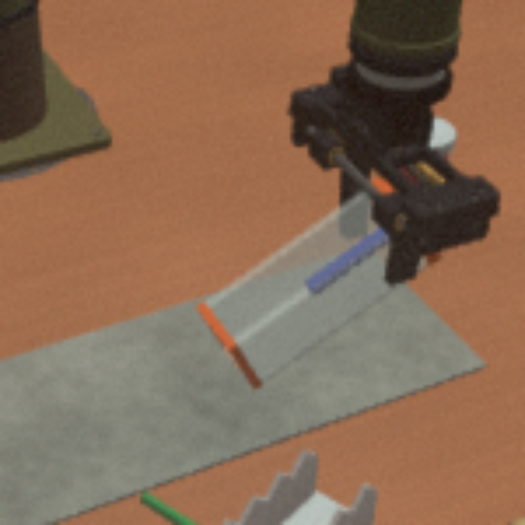

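Request:
carry_out(
  linear=[
    [0,-0.001,0.002],
    [0,-0.003,0.004],
    [0,-0.004,0.006],
    [0,-0.005,0.008],
    [0,-0.006,0.009],
    [0,-0.007,0.01],
    [0,-0.007,0.01],
  ],
  roll=[0,0,0,0,0,0,0],
)

```text
clock: 16.27
tool_pos: [0.4532, 0.1792, 0.1045]
eef_rot: [0.704, 0.711, -0.007, 0.004]
contact_force: [0.3, 0.8, -2.6]
opening: 0.637
```

```bash
python3 - <<'E'
from h import *
s=status.get_state();print(s['tool_pos'],s['contact_force'],s['moment'],s['opening'])
p=snapshot('scene');save(p,'scene15')
i=cv2.imread('pics/scene15.png')[90:240,200:350];cv2.imwrite('pics/scene15z.png',cv2.resize(i,None,fx=3.5,fy=3.5))
E
```

```text
[0.45323034 0.17921121 0.10450047] [ 0.33474355  0.77423953 -2.57105437] [ 0.07314823 -0.05357277  0.02091415] 0.6366772978143168
```

View pics/scene15z.png

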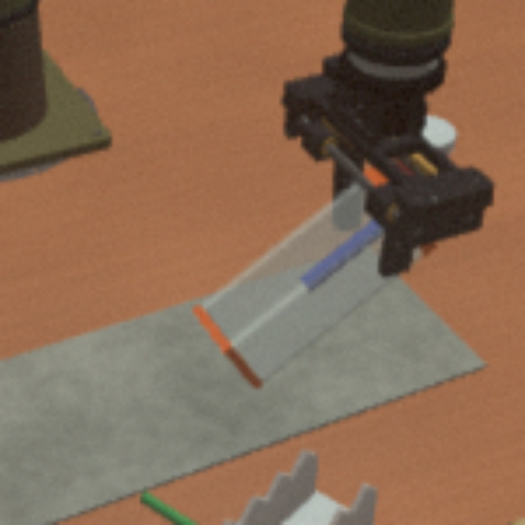

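Request:
carry_out(
  linear=[
    [0,-0.001,0.002],
    [0,-0.002,0.004],
    [0,-0.004,0.006],
    [0,-0.006,0.008],
    [0,-0.008,0.01],
    [0,-0.008,0.01],
  ],
  roll=[0,0,0,0,0,0],
)

```text
clock: 16.82
tool_pos: [0.4534, 0.1708, 0.1149]
eef_rot: [0.704, 0.71, -0.007, 0.005]
contact_force: [-0.5, 0.8, -1.8]
opening: 0.632
```

```bash
python3 - <<'E'
from h import *
s=status.get_state();print(s['tool_pos'],s['contact_force'],s['moment'],s['opening'])
p=snapshot('scene');save(p,'scene16')
i=cv2.imread('pics/scene16.png')[90:240,200:350];cv2.imwrite('pics/scene16z.png',cv2.resize(i,None,fx=3.5,fy=3.5))
E
```

```text
[0.45340906 0.17075012 0.11486018] [-0.52770363  0.80518902 -1.78182389] [-0.00161284 -0.070712    0.00664253] 0.6316764430938053
```

View pics/scene16z.png

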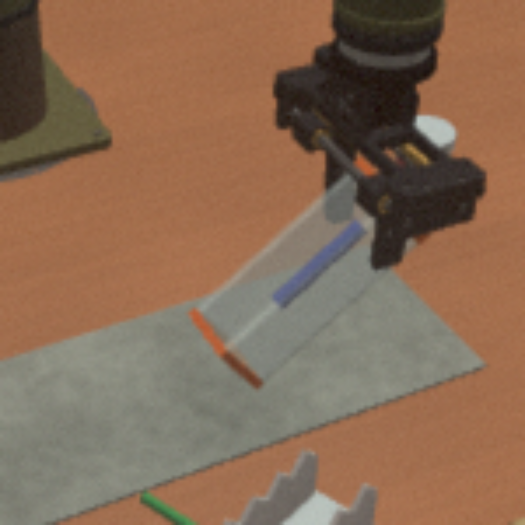

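Request:
carry_out(
  linear=[
    [0,0,0],
    [0,0,0],
    [0,0,0],
    [0,0,0],
  ],
  roll=[0,0,0,0],
)

```text
clock: 17.2
tool_pos: [0.4534, 0.1709, 0.1147]
eef_rot: [0.704, 0.71, -0.007, 0.005]
contact_force: [0.5, 0.3, -1.8]
opening: 0.638
```

```bash
python3 - <<'E'
from h import *
s=status.get_state();print(s['tool_pos'],s['contact_force'],s['moment'],s['opening'])
p=snapshot('scene');save(p,'scene17')
i=cv2.imread('pics/scene17.png')[90:240,200:350];cv2.imwrite('pics/scene17z.png',cv2.resize(i,None,fx=3.5,fy=3.5))
E
```

```text
[0.4533785  0.17088751 0.11469159] [ 0.53526729  0.28011951 -1.80228448] [-0.08176988 -0.07308074 -0.05295792] 0.638042481280665
```

View pics/scene17z.png

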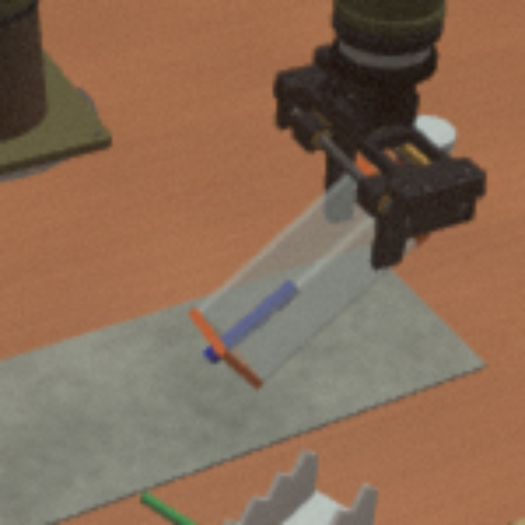

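Sliding out gently; hold a little longer.

Request:
carry_out(
  linear=[
    [0,0,0],
    [0,0,0],
    [0,0,0],
    [0,0,0],
    [0,0,0],
    [0,0,0],
  ],
  roll=[0,0,0,0,0,0],
)

```text
clock: 17.75
tool_pos: [0.4534, 0.1709, 0.1147]
eef_rot: [0.704, 0.71, -0.007, 0.005]
contact_force: [-0.1, -0.3, -0.4]
opening: 0.638
```

```bash
python3 - <<'E'
from h import *
s=status.get_state();print(s['tool_pos'],s['contact_force'],s['moment'],s['opening'])
p=snapshot('scene');save(p,'scene18')
i=cv2.imread('pics/scene18.png')[90:240,200:350];cv2.imwrite('pics/scene18z.png',cv2.resize(i,None,fx=3.5,fy=3.5))
E
```

```text
[0.45337107 0.17086272 0.11471346] [-0.14461934 -0.30988212 -0.36141765] [-0.01576446 -0.11258583 -0.00815578] 0.6381768803071216
```

View pics/scene18z.png

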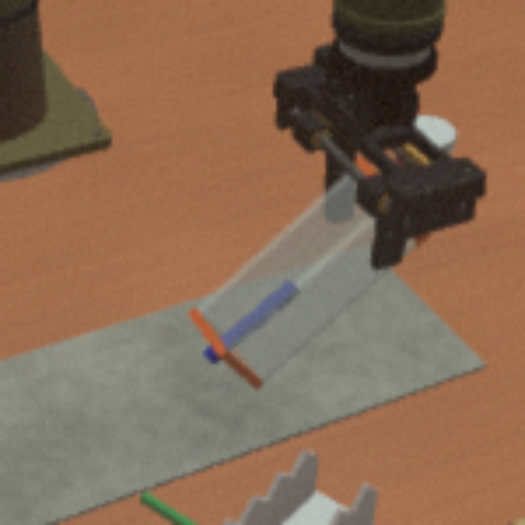

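Request:
carry_out(
  linear=[
    [0,0.004,0.002],
    [0,0.009,0.003],
    [0,0.015,0.003],
    [0,0.021,0.003],
    [0,0.027,0.003],
    [0,0.033,0.003],
    [0,0.039,0.003],
    [0,0.045,0.003],
  ],
  roll=[0,0,0,0,0,0,0,0],
)

```text
clock: 18.47
tool_pos: [0.4533, 0.2165, 0.1177]
eef_rot: [0.704, 0.711, -0.007, 0.005]
contact_force: [0.2, -0.6, -1.5]
opening: 0.636
```

```bash
python3 - <<'E'
from h import *
s=status.get_state();print(s['tool_pos'],s['contact_force'],s['moment'],s['opening'])
p=snapshot('scene');save(p,'scene19')
i=cv2.imread('pics/scene19.png')[90:240,200:350];cv2.imwrite('pics/scene19z.png',cv2.resize(i,None,fx=3.5,fy=3.5))
E
```

```text
[0.45328015 0.21645779 0.1176696 ] [ 0.15664713 -0.58960477 -1.46769183] [-0.22112239 -0.09704428  0.01687236] 0.6359015208185544
```

View pics/scene19z.png

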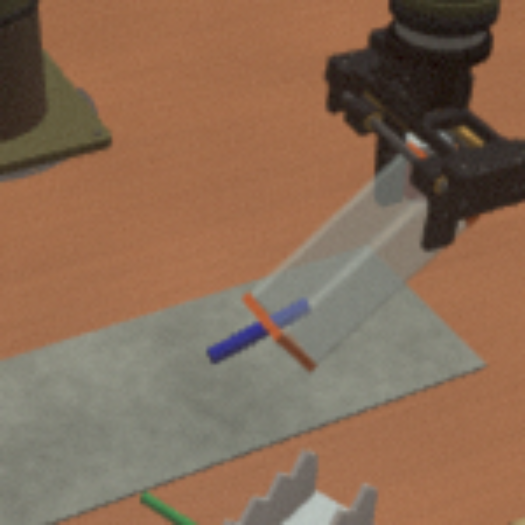

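Working very well. Keep retreating.

Request:
carry_out(
  linear=[
    [0,0.005,0],
    [0,0.011,0],
    [0,0.017,0],
    [0,0.023,0],
    [0,0.029,0],
    [0,0.035,0],
    [0,0.042,0],
    [0,0.05,0],
  ],
  roll=[0,0,0,0,0,0,0,0],
)

```text
clock: 19.18
tool_pos: [0.4533, 0.2687, 0.1178]
eef_rot: [0.703, 0.711, -0.006, 0.004]
contact_force: [0.3, -0.4, -1.3]
opening: 0.636
```

```bash
python3 - <<'E'
from h import *
s=status.get_state();print(s['tool_pos'],s['contact_force'],s['moment'],s['opening'])
p=snapshot('scene');save(p,'scene20')
i=cv2.imread('pics/scene20.png')[90:240,220:400];cv2.imwrite('pics/scene20z.png',cv2.resize(i,None,fx=3.5,fy=3.5))
E
```

```text
[0.45327228 0.26874723 0.11777259] [ 0.25422619 -0.37622607 -1.33072763] [-0.23114787 -0.07442737 -0.06506402] 0.6361996028017726
```

View pics/scene20z.png

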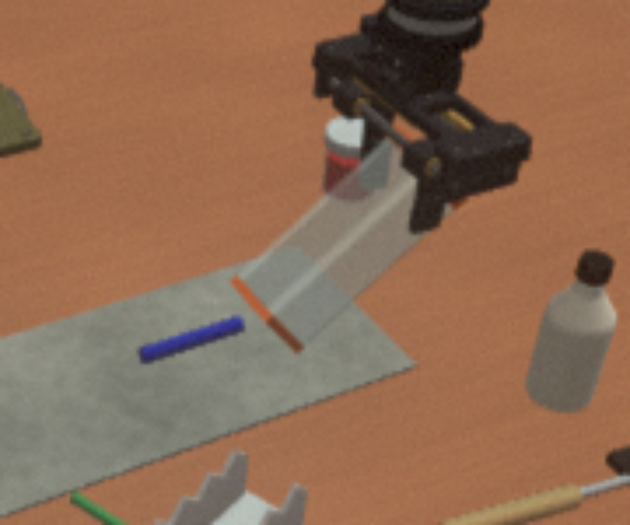

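Request:
carry_out(
  linear=[
    [0,0.006,-0.005],
    [0,0.012,-0.011],
    [0,0.017,-0.017],
    [0,0.022,-0.024],
    [0,0.027,-0.031],
    [0,0.032,-0.038],
    [0,0.036,-0.046],
    [0,0.04,-0.054],
  ],
  roll=[0,0,0,0,0,0,0,0],
)

```text
clock: 19.9
tool_pos: [0.4531, 0.3114, 0.0629]
eef_rot: [0.703, 0.712, -0.005, 0.003]
contact_force: [-1.1, -1.2, -0.7]
opening: 0.635
```

Request:
carry_out(
  linear=[
    [0,0.003,-0.008],
    [0,0.005,-0.015],
    [0,0.007,-0.022],
    [0,0.009,-0.028],
    [0,0.01,-0.033],
    [0,0.01,-0.036],
    [0,0.01,-0.037],
  ],
  roll=[0,0,0,0,0,0,0],
)

```text
clock: 20.48
tool_pos: [0.4529, 0.322, 0.026]
eef_rot: [0.702, 0.712, -0.005, 0.003]
contact_force: [-2.1, -0.4, 6.6]
opening: 0.636
```

```bash
python3 - <<'E'
from h import *
s=status.get_state();print(s['tool_pos'],s['contact_force'],s['moment'],s['opening'])
p=snapshot('scene');save(p,'scene21')
i=cv2.imread('pics/scene21.png')[90:240,220:400];cv2.imwrite('pics/scene21z.png',cv2.resize(i,None,fx=3.5,fy=3.5))
E
```

```text
[0.45287041 0.32198812 0.02603314] [-2.07024112 -0.44356504  6.58287385] [-0.12477254  0.19984077  0.00461447] 0.6357291991729658
```

View pics/scene21z.png

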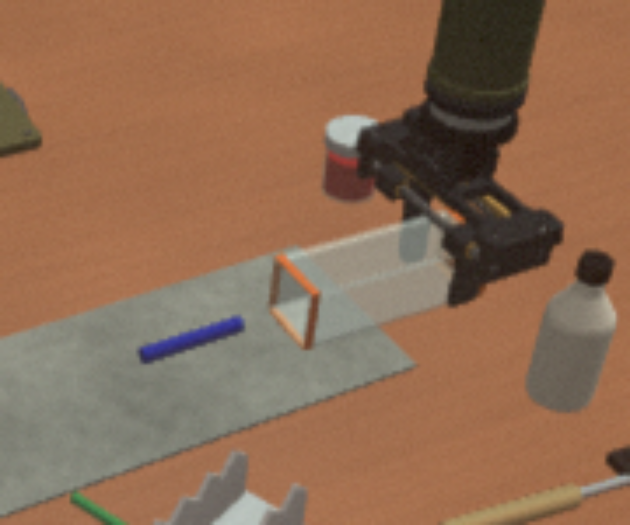

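Request:
carry_out(
  linear=[
    [0,0,0],
    [0,0,0],
    [0,0,0.002],
    [0,0,0.005],
    [0,0,0.005],
  ],
  roll=[0,0,0,0,0],
  gripper=0.82,
)

```text
clock: 20.95
tool_pos: [0.4533, 0.3222, 0.0316]
eef_rot: [0.702, 0.712, -0.004, 0.003]
contact_force: [0.8, -0.1, -0.6]
opening: 0.822
```

Request:
carry_out(
  linear=[
    [0,-0.02,0],
    [0,-0.05,0],
    [0,-0.08,0],
    [0,-0.105,0],
    [0,-0.12,0],
    [0,-0.123,0],
    [0,-0.123,0],
  ],
  roll=[0,0,0,0,0,0,0],
)

```text
clock: 21.53
tool_pos: [0.4536, 0.1992, 0.0317]
eef_rot: [0.703, 0.711, -0.004, 0.003]
contact_force: [-0.3, 1.0, 0.7]
opening: 0.824
```

```bash
python3 - <<'E'
from h import *
np.set_printoptions(precision=4,suppress=True)
s=status.get_state();print(s['tool_pos'],s['contact_force'],s['moment'],s['opening'])
p=snapshot('wrist');save(p,'wrist22');C=cloud(p);hsv=cv2.cvtColor(p['img'],cv2.COLOR_RGB2HSV)
m=(hsv[...,1]>200)&(hsv[...,0]<15)&(hsv[...,2]>150)&(C[...,2]>.045)&(C[...,2]<.07)&(abs(C[...,0]-.45)<.06)
print(m.sum(),np.percentile(C[m],[3,50,97],axis=0) if m.any() else '')
E
```

```text
[0.4536 0.1992 0.0317] [-0.2636  1.0357  0.7403] [-0.0302 -0.0754 -0.0124] 0.8236647180190159
1913 [[0.4279 0.1761 0.0625]
 [0.4544 0.1792 0.0634]
 [0.4809 0.1822 0.0643]]
```

View pics/wrist22.png

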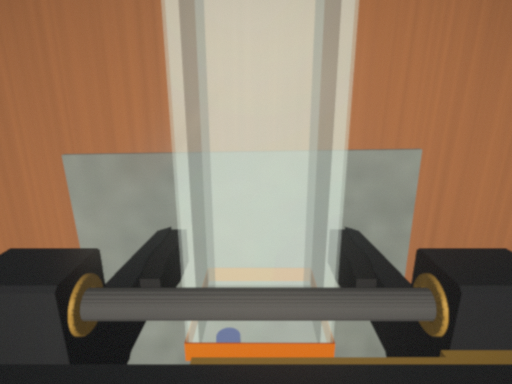

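Request:
carry_out(
  linear=[
    [0,0,0],
    [0,0,0],
    [0,0,0],
    [0,0,0],
    [0,0,0],
    [0,0,0],
  ],
  roll=[0,0,0,0,0,0],
  gripper=0.4,
  grip_force=4,
)

```text
clock: 22.08
tool_pos: [0.4537, 0.2021, 0.0317]
eef_rot: [0.702, 0.712, -0.003, 0.002]
contact_force: [-0.7, 2.3, -0.2]
opening: 0.639
```

Request:
carry_out(
  linear=[
    [0,0.002,0.01],
    [0,0.005,0.02],
    [0,0.009,0.03],
    [0,0.013,0.04],
    [0,0.018,0.05],
    [0,0.023,0.058],
    [0,0.029,0.067],
    [0,0.035,0.075],
  ],
  roll=[0,0,0,0,0,0,0,0],
)

```text
clock: 22.75
tool_pos: [0.4532, 0.2361, 0.1069]
eef_rot: [0.702, 0.712, -0.004, 0.002]
contact_force: [-0.4, 0.3, -2.1]
opening: 0.636
```

```bash
python3 - <<'E'
from h import *
s=status.get_state();print(s['tool_pos'],s['contact_force'],s['moment'],s['opening'])
p=snapshot('scene');save(p,'scene23')
i=cv2.imread('pics/scene23.png')[80:230,230:410];cv2.imwrite('pics/scene23z.png',cv2.resize(i,None,fx=3.5,fy=3.5))
E
```

```text
[0.45315092 0.23610706 0.10687536] [-0.37324708  0.28386675 -2.0890783 ] [-0.01010645 -0.0566463  -0.00069821] 0.6363530160785074
```

View pics/scene23z.png

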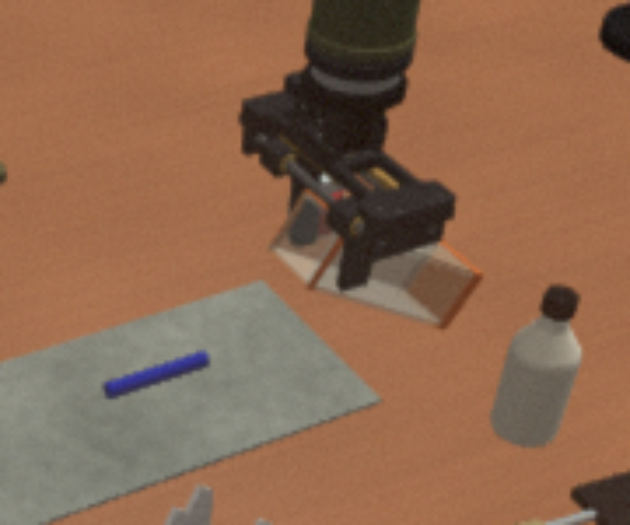

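Rotating as planned. Continue the arc (60° → 22°).

Request:
carry_out(
  linear=[
    [0,0.007,0.008],
    [0,0.015,0.015],
    [0,0.023,0.022],
    [0,0.031,0.028],
    [0,0.04,0.034],
    [0,0.049,0.039],
    [0,0.059,0.044],
    [0,0.068,0.048],
  ],
  roll=[0,0,0,0,0,0,0,0],
)

```text
clock: 23.47
tool_pos: [0.4537, 0.3075, 0.1566]
eef_rot: [0.702, 0.713, -0.002, 0.002]
contact_force: [0.1, 0.7, -3.0]
opening: 0.638
```

```bash
python3 - <<'E'
from h import *
s=status.get_state();print(s['tool_pos'],s['contact_force'],s['moment'],s['opening'])
p=snapshot('scene');save(p,'scene24')
i=cv2.imread('pics/scene24.png')[60:210,270:450];cv2.imwrite('pics/scene24z.png',cv2.resize(i,None,fx=3.5,fy=3.5))
E
```

```text
[0.45372715 0.30747913 0.15659418] [ 0.11759729  0.67821897 -2.98514654] [-0.12799495 -0.07590161 -0.01382578] 0.6376727820231217
```

View pics/scene24z.png

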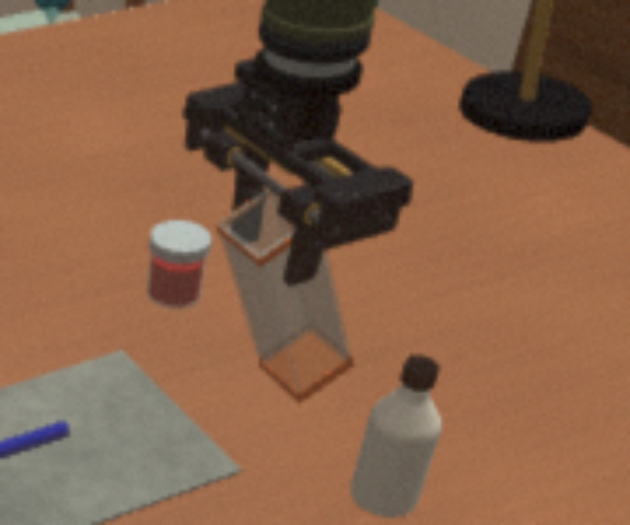

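Request:
carry_out(
  linear=[
    [0,0.005,0.001],
    [0,0.011,0.002],
    [0,0.018,0.002],
    [0,0.026,0.002],
    [0,0.035,0.003],
    [0,0.044,0.003],
    [0,0.053,0.003],
    [0,0.062,0.002],
  ],
  roll=[0,0,0,0,0,0,0,0],
  grip_force=3,
)

```text
clock: 24.18
tool_pos: [0.4538, 0.3734, 0.1592]
eef_rot: [0.701, 0.713, 0.0, 0.001]
contact_force: [-0.2, 0.1, -1.7]
opening: 0.637
```

```bash
python3 - <<'E'
from h import *
s=status.get_state();print(s['tool_pos'],s['contact_force'],s['moment'],s['opening'])
p=snapshot('scene');save(p,'scene25')
i=cv2.imread('pics/scene25.png')[60:210,270:450];cv2.imwrite('pics/scene25z.png',cv2.resize(i,None,fx=3.5,fy=3.5))
E
```

```text
[0.45382057 0.37336896 0.15919662] [-0.1548974   0.06089526 -1.67532914] [-0.11313448 -0.10596159  0.02559487] 0.6372987319651773
```

View pics/scene25z.png

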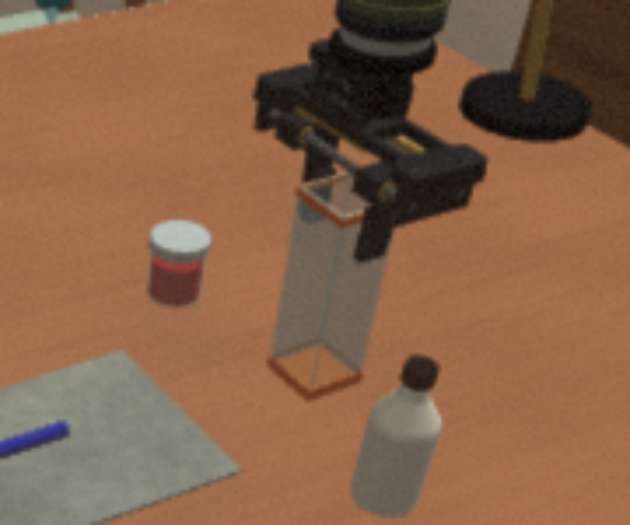

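Request:
carry_out(
  linear=[
    [0,0,-0.001],
    [0,0,-0.002],
    [0,0,-0.003],
    [0,0,-0.003],
  ],
  roll=[0,0,0,0],
  grip_force=4,
)

```text
clock: 24.57
tool_pos: [0.4535, 0.3773, 0.1572]
eef_rot: [0.7, 0.714, 0.003, -0.001]
contact_force: [-1.9, 1.8, 4.5]
opening: 0.634
```

```bash
cat > rim.py <<'E'
from h import *
np.set_printoptions(precision=4,suppress=True)
def rim(tp,n='wrist',name=None,lo=.165,hi=.21):
    p=snapshot(n)
    if name:save(p,name)
    C=cloud(p);m=(abs(C[...,0]-tp[0])<.07)&(abs(C[...,1]-tp[1])<.07)&(C[...,2]>lo)&(C[...,2]<hi)
    if n=='wrist': m[250:,:]&= True
    hsv=cv2.cvtColor(p['img'],cv2.COLOR_RGB2HSV)
    P=C[m]
    A=np.c_[P[:,:2]-P[:,:2].mean(0),np.ones(len(P))];k=np.linalg.lstsq(A,P[:,2],rcond=None)[0]
    for _ in range(5):
        r=abs(A@k-P[:,2]);g=r<.002;k=np.linalg.lstsq(A[g],P[g,2],rcond=None)[0]
    print(n,len(P),g.sum(),'slope deg',np.degrees(k[:2]),'z',k[2],cv2.minAreaRect((P[g][:,:2]*1000).astype(np.float32)))
    return p,m
E
python3 - <<'E'
from rim import *
s=status.get_state();print(s['tool_pos'],s['contact_force'],s['moment'],s['opening'])
rim(s['tool_pos'],'wrist','wrist26');rim(s['tool_pos'],'scene','scene26')
E
```

```text
[0.4535 0.3773 0.1572] [-1.8525  1.7975  4.5162] [0.321  0.2443 0.0071] 0.6335870467271869
wrist 15891 6547 slope deg [0.0043 0.3753] z 0.1819700771692787 ((453.2684631347656, 377.8973388671875), (89.50919342041016, 58.90726852416992), 1.421535849571228)
scene 344 74 slope deg [-1.4785  2.7073] z 0.1805678620655211 ((455.64556884765625, 363.57952880859375), (41.739524841308594, 81.34424591064453), 73.48170471191406)
```

View pics/wrist26.png

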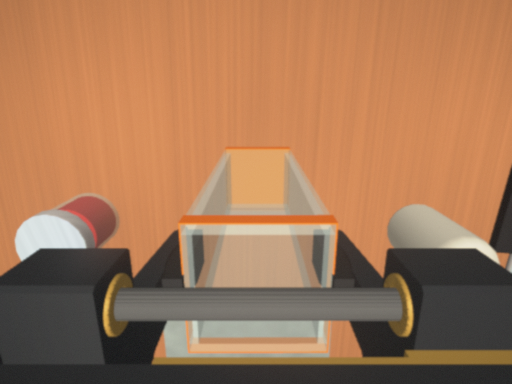

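Request:
carry_out(
  linear=[
    [0,0,0],
    [0,0,0],
    [0,0,0],
    [0,0,0.005],
    [0,0,0.012],
    [0,0,0.02],
    [0,0,0.026],
    [0,0,0.026],
  ],
  roll=[0,0,0,0,0,0,0,0],
  grip_force=14,
)

```text
clock: 25.33
tool_pos: [0.4541, 0.3777, 0.1849]
eef_rot: [0.7, 0.714, 0.004, -0.001]
contact_force: [-0.3, 0.3, -2.8]
opening: 0.629
```

Request:
carry_out(
  linear=[
    [0.004,-0.006,0],
    [0.008,-0.012,0],
    [0.012,-0.018,0],
    [0.017,-0.024,0],
    [0.022,-0.03,0],
    [0.027,-0.036,0],
    [0.032,-0.042,0],
    [0.036,-0.047,0],
  ],
  roll=[0.11,0.22,0.34,0.46,0.58,0.7,0.82,0.93],
)

```text
clock: 26.0
tool_pos: [0.4908, 0.3298, 0.1848]
eef_rot: [0.303, 0.953, 0.003, -0.002]
contact_force: [0.8, -0.1, -2.7]
opening: 0.632
```

```bash
python3 - <<'E'
from rim import *
s=status.get_state();print(s['tool_pos'],s['contact_force'],s['moment'],s['opening'],np.degrees(2*np.arctan2(s['eef_rot'][1],s['eef_rot'][0])))
E
```

```text
[0.4908 0.3298 0.1848] [ 0.8358 -0.1213 -2.6875] [-0.0228 -0.1514  0.0184] 0.6321393436819147 144.67345144284687
```

Request:
carry_out(
  linear=[
    [0,-0.002,0],
    [0,-0.003,-0.004],
    [0,-0.003,-0.01],
    [0,-0.003,-0.016],
    [0,-0.003,-0.021],
    [0,-0.003,-0.025],
    [0,-0.003,-0.026],
    [0,-0.003,-0.026],
  ],
  roll=[0.08,0.105,0.105,0.105,0.105,0.105,0.105,0.105],
)

```text
clock: 26.67
tool_pos: [0.4905, 0.3268, 0.1583]
eef_rot: [0.253, 0.967, 0.002, -0.002]
contact_force: [-0.5, 0.5, -1.7]
opening: 0.634
```

```bash
python3 - <<'E'
from rim import *
s=status.get_state();print(s['tool_pos'],s['contact_force'],s['moment'],s['opening'],np.degrees(2*np.arctan2(s['eef_rot'][1],s['eef_rot'][0])))
rim(s['tool_pos'],'wrist','wrist27')
E
```

```text
[0.4905 0.3268 0.1583] [-0.4769  0.5361 -1.65  ] [-0.0653 -0.1138  0.0107] 0.6337370084704315 150.6954824675675
wrist 15685 6579 slope deg [-0.4225  0.2653] z 0.18302798491688504 ((489.22076416015625, 326.52410888671875), (89.93919372558594, 58.56201171875), 60.50372314453125)
```

View pics/wrist27.png

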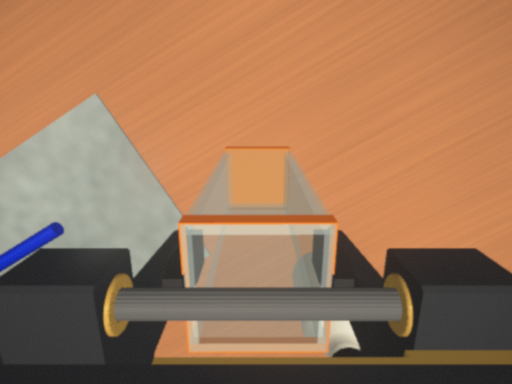

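Request:
carry_out(
  linear=[
    [0,0,-0.001],
    [0,0,-0.0015],
    [0,0,-0.0015],
  ],
  roll=[0,0,0],
)

```text
clock: 26.97
tool_pos: [0.4907, 0.3272, 0.1574]
eef_rot: [0.253, 0.967, 0.003, -0.002]
contact_force: [-0.4, -1.9, -3.2]
opening: 0.634
```

Request:
carry_out(
  linear=[
    [0,0,0],
    [0,0,0],
    [0,0,0],
    [0,0,0],
    [0,0,0],
    [0,0,0],
  ],
  roll=[0,0,0,0,0,0],
  gripper=1.0,
)

```text
clock: 27.47
tool_pos: [0.4907, 0.3272, 0.1575]
eef_rot: [0.253, 0.967, 0.003, -0.002]
contact_force: [0.1, 0.3, 0.5]
opening: 0.998
```

Request:
carry_out(
  linear=[
    [0,0,0.015],
    [0,0,0.035],
    [0,0,0.06],
    [0,0,0.09],
    [0,0,0.12],
    [0,0,0.15],
    [0,0,0.163],
    [0,0,0.163],
  ],
  roll=[0,0,0,0,0,0,0,0],
)

```text
clock: 28.13
tool_pos: [0.4915, 0.3289, 0.3241]
eef_rot: [0.253, 0.967, 0.006, -0.0]
contact_force: [-0.0, -0.0, -0.7]
opening: 1.0
```

```bash
python3 - <<'E'
from rim import *
s=status.get_state();print(s['tool_pos'],s['contact_force'],s['opening'],np.degrees(2*np.arctan2(s['eef_rot'][1],s['eef_rot'][0])))
rim([.4885,.327],'wrist','wrist28',.17,.187)
p,_=rim([.4885,.327],'scene','scene28',.17,.187)
C=cloud(p)
for q in ['short','rest']:
    for d in cut_out(p,q)[:2]:print(q,d['confidence'],d['pixel'])
E
```

```text
[0.4915 0.3289 0.3241] [-0.0087 -0.0012 -0.7076] 0.9996080900906471 150.67974114728233
wrist 1625 1306 slope deg [-0.0692  0.0561] z 0.18188528018880043 ((488.562255859375, 327.7042236328125), (57.2506217956543, 57.903587341308594), 60.63850784301758)
scene 228 93 slope deg [-1.2773  2.0205] z 0.17810266662239266 ((489.7048034667969, 327.85662841796875), (57.91878890991211, 62.6020393371582), 61.09543991088867)
short 0.56 [270.8, 186.7]
rest 0.88 [273.8, 250.6]
```

View pics/scene28.png

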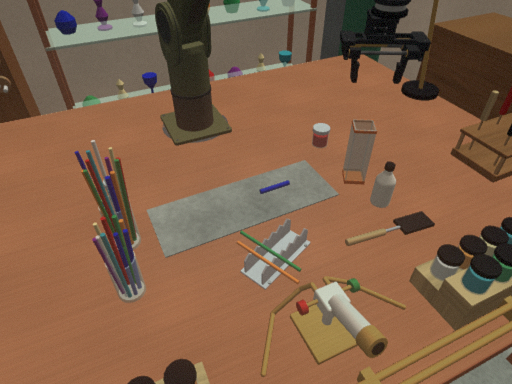

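```bash
python3 - <<'E'
from h import *
np.set_printoptions(precision=4,suppress=True)
for n in ['scene','top']:
    p=snapshot(n);save(p,n+'29');C=cloud(p);i=p['img'].astype(int)
    m=(i[...,2]>i[...,0]+50)&(C[...,2]>.005)&(C[...,2]<.03)&(abs(C[...,0]-.46)<.1)&(abs(C[...,1])<.25)
    P=C[m];print(n,len(P));
    if len(P)>10:
        d=P[:,:2]-P[:,:2].mean(0);u=np.linalg.svd(d)[2][0];t=d@u
        print(P.mean(0),'ends',P[:,:2].mean(0)+u*t.min(),P[:,:2].mean(0)+u*t.max(),np.degrees(np.arctan2(u[1],u[0])))
    # rest
    m=cut_out(p,'rest')[0]['region'];
    for lo,hi in [(.003,.010),(.02,.062)]:
        mm=m&(C[...,2]>lo)&(C[...,2]<hi);P=C[mm];print('rest',lo,len(P),cv2.minAreaRect((P[:,:2]*1000).astype(np.float32)))
    i=cv2.imread(f'pics/{n}29.png');
    i=i[210:290,225:325] if n=='scene' else i[95:170,220:300];cv2.imwrite(f'pics/{n}29r.png',cv2.resize(i,None,fx=7,fy=7,interpolation=cv2.INTER_CUBIC))
E
```

```text
scene 88
[0.4422 0.0921 0.0159] ends [0.4413 0.1375] [0.4431 0.0493] -88.81957112068011Traceback (most recent call last):
  File "<stdin>", line 11, in <module>
IndexError: list index out of range
```

Request:
carry_out(
  linear=[
    [-0.006,-0.03,0],
    [-0.012,-0.06,0],
    [-0.018,-0.09,0],
    [-0.024,-0.12,0],
    [-0.03,-0.15,0],
    [-0.036,-0.18,0],
    [-0.042,-0.21,-0.01],
    [-0.051,-0.235,-0.02],
  ],
  roll=[-0.12,-0.24,-0.36,-0.48,-0.6,-0.72,-0.84,-0.95],
)

```text
clock: 29.1
tool_pos: [0.4392, 0.0892, 0.2982]
eef_rot: [0.67, 0.742, 0.003, -0.002]
contact_force: [-0.8, -1.1, -0.9]
opening: 1.003
```

Request:
carry_out(
  linear=[
    [0,0,-0.03],
    [0,0,-0.06],
    [0,0,-0.09],
    [0,0,-0.11],
    [0,0,-0.12],
    [0,0,-0.12],
  ],
  roll=[-0.08,-0.09,-0.09,-0.09,-0.09,-0.09],
)

```text
clock: 29.6
tool_pos: [0.4374, 0.0887, 0.1757]
eef_rot: [0.703, 0.712, 0.0, -0.003]
contact_force: [-0.3, 1.0, 0.1]
opening: 1.002
```

```bash
python3 - <<'E'
from h import *
np.set_printoptions(precision=4,suppress=True)
s=status.get_state();print(s['tool_pos'],s['q'],s['contact_force'],s['opening'],np.degrees(2*np.arctan2(s['eef_rot'][1],s['eef_rot'][0])))
for n in ['wrist','top','scene']:
    p=snapshot(n);save(p,n+'30');C=cloud(p);i=p['img'].astype(int)
    m=(i[...,2]>i[...,0]+50)&(C[...,2]>.005)&(C[...,2]<.03)&(abs(C[...,0]-.46)<.1)&(abs(C[...,1])<.25)
    P=C[m];print(n,len(P));
    if len(P)>10:
        d=P[:,:2]-P[:,:2].mean(0);u=np.linalg.svd(d)[2][0];t=d@u
        print(P.mean(0),'ends',P[:,:2].mean(0)+u*t.min(),P[:,:2].mean(0)+u*t.max(),np.degrees(np.arctan2(u[1],u[0])),cv2.minAreaRect((P[:,:2]*1000).astype(np.float32)))
    if n!='wrist':
        i=cv2.imread(f'pics/{n}30.png');
        i=i[210:290,225:325] if n=='scene' else i[95:170,220:300];cv2.imwrite(f'pics/{n}30r.png',cv2.resize(i,None,fx=7,fy=7,interpolation=cv2.INTER_CUBIC))
        r=cut_out(p,'rest')
        if r:
          m=r[0]['region'];print(r[0]['confidence'])
          for lo,hi in [(.003,.010),(.02,.062)]:
            mm=m&(C[...,2]>lo)&(C[...,2]<hi);P=C[mm];print('rest',lo,len(P),cv2.minAreaRect((P[:,:2]*1000).astype(np.float32)))
E
```

```text
[0.4374 0.0887 0.1757] [ 0.0108  0.6492 -0.4887  2.1571  0.6444  0.4819 -0.9653] [-0.3287  0.9617  0.0871] 1.0019352644751907 90.71541992658096
wrist 1260
[0.4381 0.0955 0.0178] ends [0.4369 0.1392] [0.4393 0.049 ] -88.48908176320865 ((438.1995849609375, 94.10311889648438), (12.866578102111816, 90.2578125), 1.2023026943206787)
top 0
0.82
rest 0.003 497 ((649.9173583984375, -12.484970092773438), (61.44196701049805, 173.96200561523438), 24.265674591064453)
rest 0.02 295 ((655.1401977539062, -10.062583923339844), (55.619102478027344, 167.1062469482422), 24.690902709960938)
scene 90
[0.4424 0.0912 0.0159] ends [0.442  0.1352] [0.4428 0.0489] -89.42615646755442 ((441.9012756347656, 92.06260681152344), (86.33541107177734, 10.256608963012695), 89.91016387939453)
0.88
rest 0.003 948 ((661.5965576171875, -12.849082946777344), (74.69882202148438, 176.02865600585938), 22.941410064697266)
rest 0.02 893 ((663.538818359375, -10.298904418945312), (67.99153137207031, 168.91732788085938), 25.137054443359375)
```

View pics/wrist30.png

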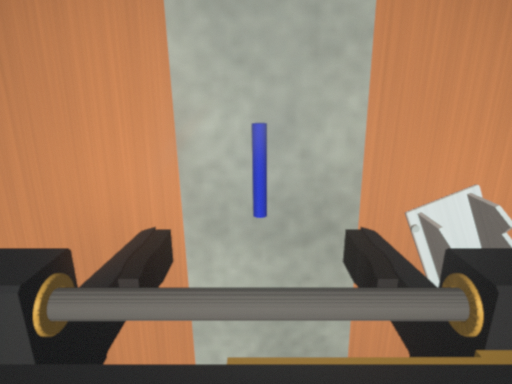

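View pics/scene30r.png

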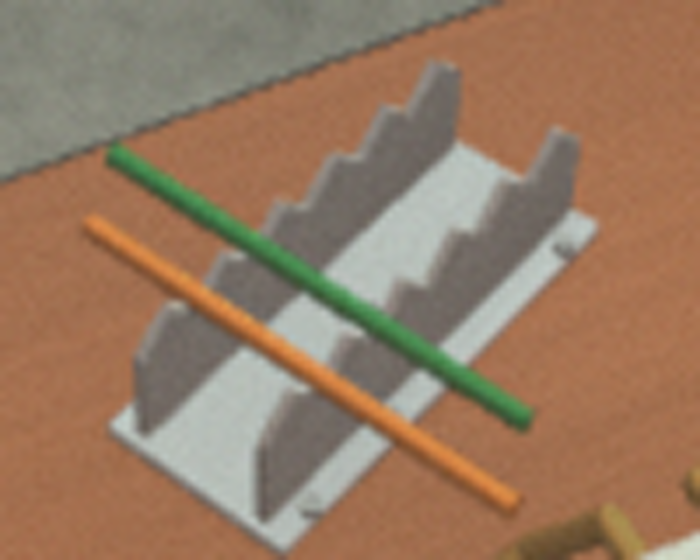

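View pics/top30r.png

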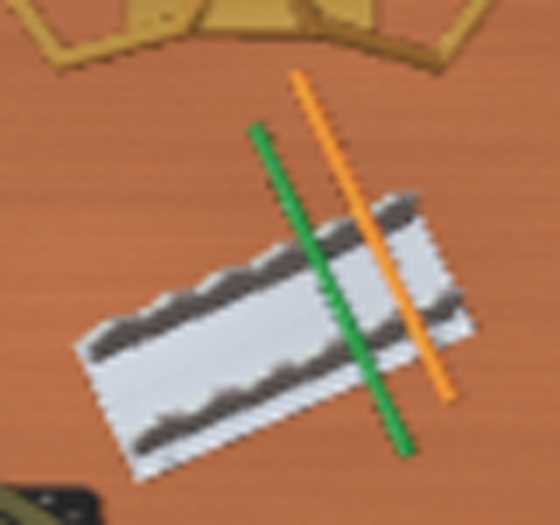

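Request:
carry_out(
  linear=[
    [0.001,0.002,-0.035],
    [0.0015,0.004,-0.07],
    [0.0015,0.005,-0.1],
    [0.0015,0.005,-0.125],
    [0.0015,0.005,-0.142],
    [0.0015,0.005,-0.149],
    [0.0015,0.005,-0.151],
    [0.0015,0.005,-0.151],
  ],
  roll=[0.01,0.01,0.01,0.01,0.01,0.01,0.01,0.01],
  gripper=0.5,
)

```text
clock: 30.52
tool_pos: [0.4422, 0.0947, 0.0278]
eef_rot: [0.7, 0.715, 0.005, -0.001]
contact_force: [-0.3, -0.2, -0.5]
opening: 0.503
```

```bash
python3 - <<'E'
from h import *
np.set_printoptions(precision=4,suppress=True)
s=status.get_state();print(s['tool_pos'],s['contact_force'],s['opening'],np.degrees(2*np.arctan2(s['eef_rot'][1],s['eef_rot'][0])))
p=snapshot('wrist');save(p,'wrist31')
E
```

```text
[0.4422 0.0947 0.0278] [-0.3148 -0.2237 -0.5392] 0.5030759005971456 91.2133088662304
```

View pics/wrist31.png

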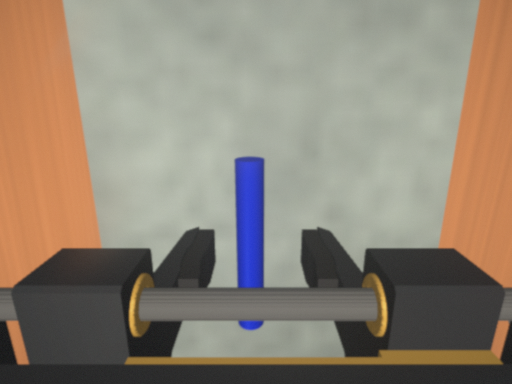

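Request:
carry_out(
  linear=[
    [-0.001,0,-0.001],
    [-0.003,0,-0.003],
    [-0.003,0,-0.003],
  ],
  roll=[0,0,0],
)

```text
clock: 30.82
tool_pos: [0.4397, 0.0947, 0.0248]
eef_rot: [0.7, 0.714, 0.005, -0.001]
contact_force: [-0.8, -0.1, -0.2]
opening: 0.498
```

Request:
carry_out(
  linear=[
    [0,0,0],
    [0,0,0],
    [0,0,0],
    [0,0,0],
    [0,0,0],
    [0,0,0],
    [0,0,0],
  ],
  roll=[0,0,0,0,0,0,0],
  gripper=0.05,
  grip_force=10,
)

```text
clock: 31.4
tool_pos: [0.4398, 0.0949, 0.025]
eef_rot: [0.7, 0.714, 0.006, -0.001]
contact_force: [-0.1, -0.2, 1.8]
opening: 0.155
```

Request:
carry_out(
  linear=[
    [0,0,0.003],
    [0,0,0.008],
    [0,0,0.02],
    [0,0,0.04],
    [0,0,0.07],
    [0,0,0.1],
    [0,0,0.12],
    [0,0,0.12],
  ],
  roll=[0,0,0,0,0,0,0,0],
)

```text
clock: 32.07
tool_pos: [0.4414, 0.0957, 0.149]
eef_rot: [0.7, 0.714, 0.009, 0.0]
contact_force: [0.1, 0.5, -1.3]
opening: 0.153
```

```bash
python3 - <<'E'
from h import *
np.set_printoptions(precision=4,suppress=True)
s=status.get_state();print(s['tool_pos'],s['q'],s['contact_force'],s['opening'],np.degrees(2*np.arctan2(s['eef_rot'][1],s['eef_rot'][0])))
for n in ['wrist','scene']:
    p=snapshot(n);save(p,n+'32');C=cloud(p);i=p['img'].astype(int)
    m=(i[...,2]>i[...,0]+50)&(C[...,2]>.1)&(C[...,2]<.17)&(abs(C[...,0]-.44)<.06)&(abs(C[...,1]-.09)<.08)
    P=C[m]
    if len(P)>10:
        d=P-P.mean(0);u=np.linalg.svd(d)[2][0];t=d@u;print(n,len(P),P.mean(0),'ends',P.mean(0)+u*t.min(),P.mean(0)+u*t.max())
E
```

```text
[0.4414 0.0957 0.149 ] [ 0.0462  0.7205 -0.5717  2.1759  0.884   0.4707 -1.2057] [ 0.1152  0.5    -1.3164] 0.15336651577708055 91.10182310377294
wrist 3897 [0.4411 0.1067 0.1415] ends [0.4404 0.1405 0.1413] [0.4424 0.0496 0.1418]
scene 41 [0.4459 0.0687 0.1376] ends [0.4437 0.0894 0.137 ] [0.4478 0.0501 0.1381]
```

View pics/wrist32.png

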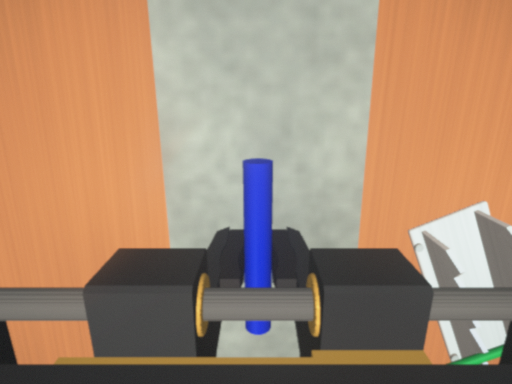

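View pics/scene32.png

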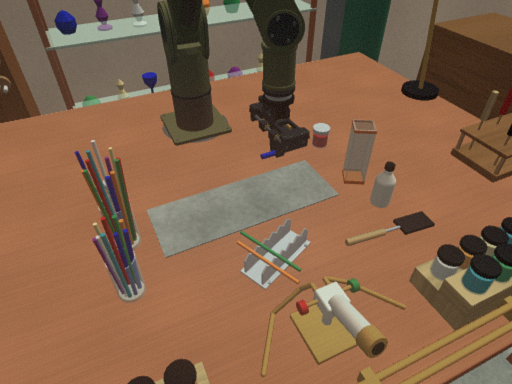

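Request:
carry_out(
  linear=[
    [0.015,-0.006,0.02],
    [0.04,-0.016,0.035],
    [0.065,-0.028,0.05],
    [0.09,-0.04,0.065],
    [0.12,-0.052,0.08],
    [0.15,-0.064,0.09],
    [0.18,-0.076,0.1],
    [0.2,-0.084,0.1],
  ],
  roll=[0.11,0.23,0.35,0.47,0.59,0.71,0.83,0.95],
)

```text
clock: 32.83
tool_pos: [0.6434, 0.0086, 0.2451]
eef_rot: [0.305, 0.952, 0.006, -0.002]
contact_force: [0.6, 0.2, 0.1]
opening: 0.152
```

Request:
carry_out(
  linear=[
    [0,0,0],
    [0,0,0],
    [0,0,0],
    [0,0,0],
    [0,0,0],
    [0,0,0],
    [0,0,0],
    [0,0,0],
  ],
  roll=[0.12,0.24,0.36,0.48,0.6,0.72,0.84,0.96],
)

```text
clock: 33.5
tool_pos: [0.6429, 0.0087, 0.2423]
eef_rot: [-0.173, 0.985, 0.003, -0.006]
contact_force: [-0.3, -0.0, 0.1]
opening: 0.151
```

```bash
python3 - <<'E'
from h import *
np.set_printoptions(precision=4,suppress=True)
s=status.get_state();print(s['tool_pos'],s['q'],s['contact_force'],s['opening'],np.degrees(2*np.arctan2(s['eef_rot'][1],s['eef_rot'][0])))
p=snapshot('wrist');save(p,'wrist33')
E
```

```text
[0.6429 0.0087 0.2423] [ 0.4551  0.9856 -1.1976  1.4839  0.9187  1.3194  1.0926] [-0.3298 -0.0405  0.0903] 0.1505228261965024 199.93688203665573
```

View pics/wrist33.png

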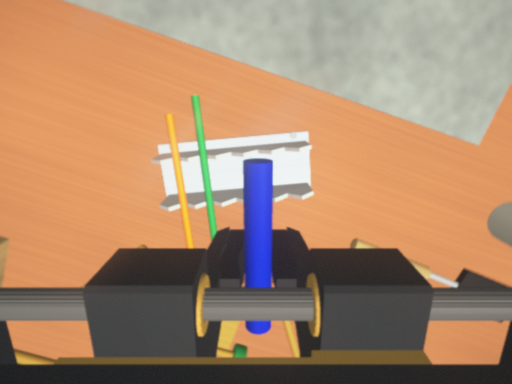

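```bash
cat > rest.py <<'E'
from h import *
np.set_printoptions(precision=4,suppress=True)
def rest(n,name):
    p=snapshot(n);save(p,name);C=cloud(p);i=p['img'].astype(int);hsv=cv2.cvtColor(p['img'],cv2.COLOR_RGB2HSV).astype(int)
    near=(abs(C[...,0]-.66)<.13)&(abs(C[...,1]+.01)<.13)
    grey=(hsv[...,1]<60)&near
    for lo,hi in [(.003,.011),(.035,.063)]:
        m=grey&(C[...,2]>lo)&(C[...,2]<hi)
        k,l,st,_=cv2.connectedComponentsWithStats(m.astype(np.uint8),connectivity=8)
        m=np.isin(l,[j for j in range(1,k) if st[j,4]>15])
        P=C[m]
        if len(P)>5:print(n,'grey',lo,len(P),cv2.minAreaRect((P[:,:2]*1000).astype(np.float32)),np.median(P[:,2]))
    for c,lo,hi in [('amber',10,22),('green',50,80)]:
        m=near&(hsv[...,1]>140)&(hsv[...,0]>=lo)&(hsv[...,0]<=hi)&(C[...,2]>.045)&(C[...,2]<.065)
        P=C[m]
        if len(P)>10:
            d=P[:,:2]-P[:,:2].mean(0);u=np.linalg.svd(d)[2][0];u*=np.sign(u[0]);g=abs(d@[-u[1],u[0]])<.005;P=P[g];d=P[:,:2]-P[:,:2].mean(0);u=np.linalg.svd(d)[2][0];u*=np.sign(u[0]);t=d@u
            print(n,c,len(P),P.mean(0),'ang',np.degrees(np.arctan2(u[1],u[0])),'mid',P[:,:2].mean(0)+u*(t.min()+t.max())/2,'len',np.ptp(t))
    return p
E
python3 - <<'E'
from rest import *
rest('wrist','w34');rest('scene','s34')
E
```

```text
wrist grey 0.003 7293 ((622.6121826171875, -10.004745483398438), (185.23431396484375, 259.9211120605469), 0.010368716903030872) 0.007262410588723234
wrist grey 0.035 1847 ((656.8090209960938, -12.873504638671875), (54.459415435791016, 165.6888885498047), 24.740419387817383) 0.05125007728870412
wrist amber 695 [ 0.6769 -0.0651  0.0556] ang 24.66318364954587 mid [ 0.6817 -0.0629] len 0.14535504723971784
wrist green 413 [ 0.6758 -0.0343  0.0562] ang 24.495561286053416 mid [ 0.6762 -0.0341] len 0.11149781140168444
scene grey 0.003 1159 ((628.5465087890625, -15.818038940429688), (196.94705200195312, 234.51686096191406), 0.11658289283514023) 0.005993089707149513
scene grey 0.035 540 ((660.9251098632812, -13.28485107421875), (59.96949005126953, 168.26641845703125), 25.933176040649414) 0.04715413283319336
scene amber 240 [ 0.6985 -0.0579  0.0537] ang 24.55119455630605 mid [ 0.6953 -0.0593] len 0.16895135626492902
```

Request:
carry_out(
  linear=[
    [0.002,0.002,-0.02],
    [0.0037,0.0036,-0.05],
    [0.0037,0.0036,-0.08],
    [0.0037,0.0036,-0.11],
    [0.0037,0.0036,-0.13],
    [0.0037,0.0036,-0.14],
    [0.0037,0.0036,-0.142],
    [0.0037,0.0036,-0.142],
  ],
  roll=[0.05,0.082,0.082,0.082,0.082,0.082,0.082,0.082],
)

```text
clock: 34.32
tool_pos: [0.6466, 0.0127, 0.1005]
eef_rot: [-0.208, 0.978, 0.003, -0.007]
contact_force: [0.5, 0.4, -0.8]
opening: 0.151
```

```bash
python3 - <<'E'
from rest import *
s=status.get_state();print(s['tool_pos'],s['q'],s['contact_force'],s['opening'],np.degrees(2*np.arctan2(s['eef_rot'][1],s['eef_rot'][0])),s['eef_rot'])
rest('wrist','w35');p=rest('scene','s35')
i=cv2.imread('pics/s35.png')[170:300,210:340];cv2.imwrite('pics/s35z.png',cv2.resize(i,None,fx=4.5,fy=4.5,interpolation=cv2.INTER_CUBIC))
E
```

```text
[0.6466 0.0127 0.1005] [ 0.4225  1.1618 -1.1063  1.5683  1.103   1.1534  1.0479] [ 0.5065  0.4166 -0.7614] 0.15102390174613023 204.06079638747096 [-0.2084  0.978   0.0035 -0.0066]
wrist grey 0.003 15519 ((591.5210571289062, 3.6815032958984375), (159.6112823486328, 259.93402099609375), 23.5671329498291) 0.007462246039387388
wrist grey 0.035 3860 ((653.8252563476562, -14.154350280761719), (57.755653381347656, 167.89491271972656), 25.85979652404785) 0.050314226883039936
wrist amber 1653 [ 0.648  -0.0774  0.0557] ang 22.788078622207877 mid [ 0.6548 -0.0745] len 0.08641458159280131
wrist green 983 [ 0.6389 -0.0509  0.056 ] ang 24.787161362921918 mid [ 0.6363 -0.0521] len 0.1006464222578787
scene grey 0.003 1069 ((601.2914428710938, -40.817832946777344), (202.9617156982422, 175.918701171875), 25.116756439208984) 0.006189220508786231
scene grey 0.035 424 ((661.4630737304688, -15.661712646484375), (60.678714752197266, 164.0948486328125), 26.828998565673828) 0.04701496534519389
scene amber 238 [ 0.6994 -0.0575  0.0537] ang 24.63869721360539 mid [ 0.6949 -0.0596] len 0.17044654007546298
```

View pics/w35.png

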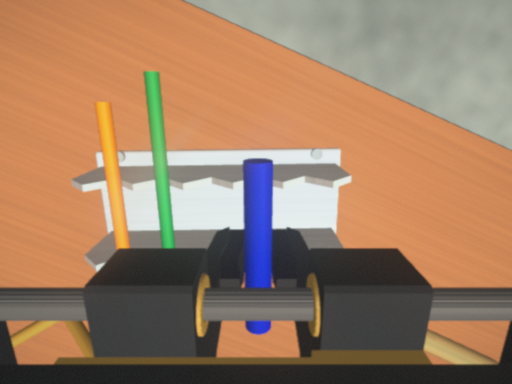

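View pics/s35z.png

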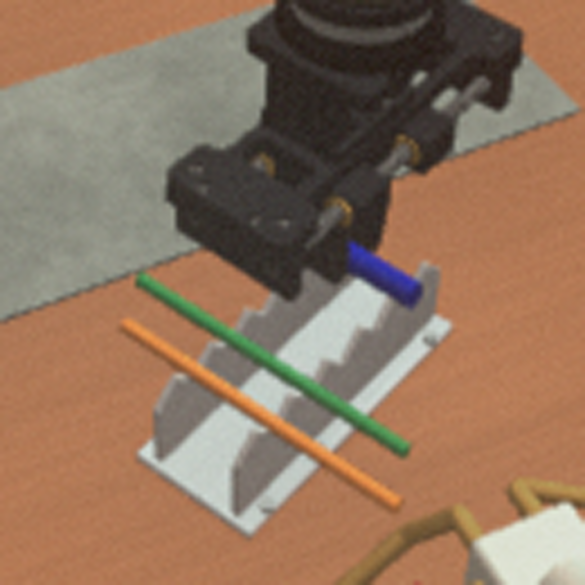

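```bash
python3 - <<'E'
from h import *
np.set_printoptions(precision=4,suppress=True)
a=np.radians(24.6);R=np.array([[np.cos(a),np.sin(a)],[-np.sin(a),np.cos(a)]])
for n in ['scene','wrist']:
    p=snapshot(n);C=cloud(p);i=p['img'].astype(int);hsv=cv2.cvtColor(p['img'],cv2.COLOR_RGB2HSV).astype(int)
    m=(i[...,2]>i[...,0]+50)&(C[...,2]>.07)&(C[...,2]<.11)&(abs(C[...,0]-.65)<.1)
    P=C[m];Q=P[:,:2]@R.T;print(n,'rod x\'',np.percentile(Q[:,0],[1,99]),'y\'',np.median(Q[:,1]),'z',np.median(P[:,2]))
    near=(abs(C[...,0]-.66)<.1)&(abs(C[...,1]+.01)<.11)&(hsv[...,1]<60)&(C[...,2]>.02)&(C[...,2]<.06)
    Q=C[near][:,:2]@R.T
    h,e=np.histogram(Q[:,0],bins=np.arange(.55,.64,.002));print([(round(x,3),int(c)) for x,c in zip(e,h) if c>0])
E
```

```text
scene rod x' [0.6007 0.6396] y' -0.2610257417108158 z 0.09372274054015983
[(np.float64(0.566), 14), (np.float64(0.568), 131), (np.float64(0.57), 150), (np.float64(0.576), 1), (np.float64(0.578), 1), (np.float64(0.586), 1), (np.float64(0.592), 1), (np.float64(0.596), 1), (np.float64(0.6), 1), (np.float64(0.606), 1), (np.float64(0.608), 1), (np.float64(0.614), 4), (np.float64(0.616), 36), (np.float64(0.618), 187), (np.float64(0.62), 175), (np.float64(0.626), 1), (np.float64(0.634), 1)]
wrist rod x' [0.5489 0.6374] y' -0.2579975435196201 z 0.09527887748151025
[(np.float64(0.55), 7), (np.float64(0.552), 4), (np.float64(0.554), 6), (np.float64(0.556), 2), (np.float64(0.558), 2), (np.float64(0.56), 3), (np.float64(0.562), 1), (np.float64(0.564), 2759), (np.float64(0.566), 665), (np.float64(0.568), 295), (np.float64(0.57), 4), (np.float64(0.572), 2), (np.float64(0.574), 5), (np.float64(0.576), 3), (np.float64(0.578), 3), (np.float64(0.58), 3), (np.float64(0.582), 2), (np.float64(0.584), 4), (np.float64(0.586), 1), (np.float64(0.588), 7), (np.float64(0.59), 2), (np.float64(0.592), 1), (np.float64(0.594), 5), (np.float64(0.596), 1), (np.float64(0.598), 1), (np.float64(0.602), 1), (np.float64(0.604), 1), (np.float64(0.612), 1), (np.float64(0.614), 2037), (np.float64(0.616), 41), (np.float64(0.618), 7)]
```

Request:
carry_out(
  linear=[
    [-0.002,0,-0.002],
    [-0.002,0,-0.008],
    [-0.002,0,-0.014],
    [-0.002,0,-0.02],
    [-0.002,0,-0.025],
    [-0.002,0,-0.029],
    [-0.002,0,-0.031],
    [-0.002,0,-0.031],
  ],
  roll=[0.01,0.01,0.01,0.01,0.01,0.01,0.01,0.01],
)

```text
clock: 35.18
tool_pos: [0.6452, 0.0127, 0.0707]
eef_rot: [-0.214, 0.977, 0.003, -0.006]
contact_force: [0.1, -1.0, -0.1]
opening: 0.154
```

```bash
python3 - <<'E'
from h import *
np.set_printoptions(precision=4,suppress=True)
s=status.get_state();print(s['tool_pos'],s['contact_force'],s['moment'],np.degrees(2*np.arctan2(s['eef_rot'][1],s['eef_rot'][0])))
a=np.radians(24.6);R=np.array([[np.cos(a),np.sin(a)],[-np.sin(a),np.cos(a)]])
for n in ['scene','wrist']:
    p=snapshot(n);save(p,n+'36');C=cloud(p);i=p['img'].astype(int)
    m=(i[...,2]>i[...,0]+50)&(C[...,2]>.04)&(C[...,2]<.11)&(abs(C[...,0]-.65)<.1)
    P=C[m];Q=P[:,:2]@R.T;print(n,'rod x\'',np.percentile(Q[:,0],[1,99]),'y\'',np.median(Q[:,1]),'z',np.median(P[:,2]),np.percentile(P[:,2],99))
i=cv2.imread('pics/scene36.png')[170:300,210:340];cv2.imwrite('pics/s36z.png',cv2.resize(i,None,fx=4.5,fy=4.5,interpolation=cv2.INTER_CUBIC))
E
```

```text
[0.6452 0.0127 0.0707] [ 0.0979 -1.0347 -0.0984] [ 0.0678 -0.1805  0.0068] 204.66464643073587
scene rod x' [0.5984 0.6367] y' -0.2597319465522054 z 0.062326120217194414 0.06477901811809872
wrist rod x' [0.5469 0.6355] y' -0.2573193062897023 z 0.06391223164604942 0.06608845900251167
```

View pics/s36z.png

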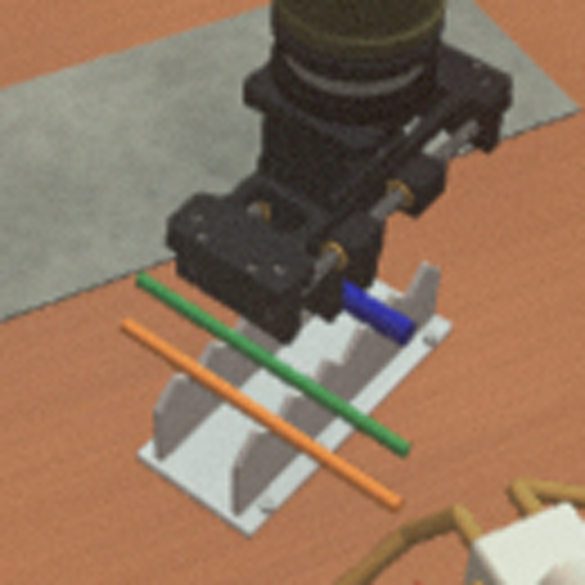

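View pics/wrist36.png

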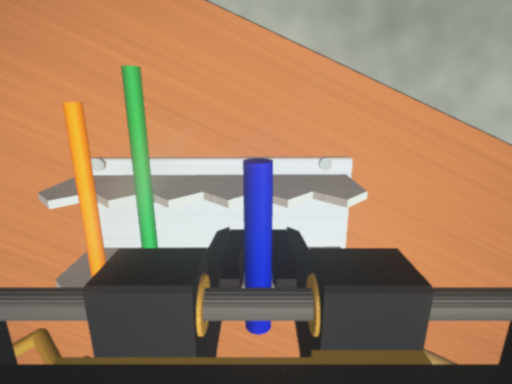

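Request:
carry_out(
  linear=[
    [0,0,-0.001],
    [0,0,-0.002],
    [0,0,-0.002],
  ],
  roll=[0,0,0],
)

```text
clock: 35.53
tool_pos: [0.6458, 0.0131, 0.0699]
eef_rot: [-0.214, 0.977, 0.004, -0.005]
contact_force: [-0.1, 0.1, 0.6]
opening: 0.152
```

Request:
carry_out(
  linear=[
    [0,0,0],
    [0,0,0],
    [0,0,0],
    [0,0,0],
    [0,0,0],
    [0,0,0],
  ],
  roll=[0,0,0,0,0,0],
  gripper=0.32,
)

```text
clock: 36.03
tool_pos: [0.6458, 0.0131, 0.0699]
eef_rot: [-0.214, 0.977, 0.004, -0.005]
contact_force: [0.1, 0.1, 0.1]
opening: 0.322
```

```bash
python3 - <<'E'
from h import *
np.set_printoptions(precision=4,suppress=True)
s=status.get_state();print(s['tool_pos'],s['contact_force'],s['opening'])
a=np.radians(24.6);R=np.array([[np.cos(a),np.sin(a)],[-np.sin(a),np.cos(a)]])
for n in ['wrist']:
    p=snapshot(n);save(p,n+'37');C=cloud(p);i=p['img'].astype(int)
    m=(i[...,2]>i[...,0]+50)&(C[...,2]>.04)&(C[...,2]<.11)&(abs(C[...,0]-.65)<.1)
    P=C[m];Q=P[:,:2]@R.T;print(n,'rod x\'',np.percentile(Q[:,0],[1,99]),'y\'',np.median(Q[:,1]),'z',np.median(P[:,2]),np.percentile(P[:,2],99))
E
```

```text
[0.6458 0.0131 0.0699] [0.0713 0.1157 0.0559] 0.32182740861983494
wrist rod x' [0.5475 0.636 ] y' -0.2572483072373064 z 0.06277855043710942 0.06474624980022028
```

View pics/wrist37.png

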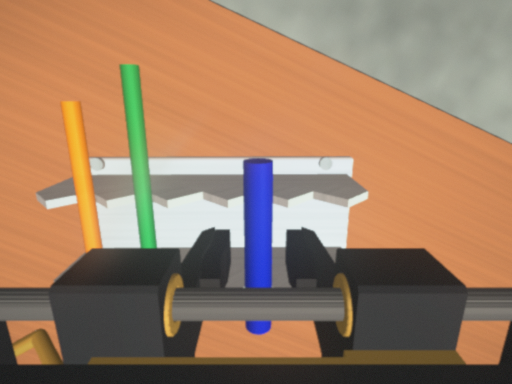

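Released and seated. Raise straight up and check.

Request:
carry_out(
  linear=[
    [0,0,0.01],
    [0,0,0.025],
    [0,0,0.05],
    [0,0,0.08],
    [0,0,0.115],
    [0,0,0.15],
    [0,0,0.175],
    [0,0,0.175],
  ],
  roll=[0,0,0,0,0,0,0,0],
)

```text
clock: 36.75
tool_pos: [0.648, 0.0156, 0.2531]
eef_rot: [-0.214, 0.977, 0.004, 0.001]
contact_force: [0.1, -0.0, 1.0]
opening: 0.32
```

Request:
carry_out(
  linear=[
    [-0.02,0.02,0.02],
    [-0.04,0.04,0.03],
    [-0.06,0.06,0.03],
    [-0.08,0.08,0.03],
    [-0.1,0.1,0.03],
    [-0.11,0.11,0.03],
    [-0.11,0.11,0.03],
    [-0.11,0.11,0.03],
  ],
  roll=[0,0,0,0,0,0,0,0],
)

```text
clock: 37.42
tool_pos: [0.538, 0.1258, 0.2839]
eef_rot: [-0.215, 0.977, 0.004, 0.002]
contact_force: [-0.0, -0.2, 0.1]
opening: 0.322
```

```bash
python3 - <<'E'
from rim import *
a=np.radians(24.6);R=np.array([[np.cos(a),np.sin(a)],[-np.sin(a),np.cos(a)]])
for n in ['scene','top']:
    p=snapshot(n);save(p,n+'38');C=cloud(p);i=p['img'].astype(int)
    m=(i[...,2]>i[...,0]+50)&(C[...,2]>.04)&(C[...,2]<.11)&(abs(C[...,0]-.65)<.1)&(abs(C[...,1])<.1)
    P=C[m];Q=P[:,:2]@R.T
    if len(P):print(n,'rod x\'',np.percentile(Q[:,0],[1,99]),'y\'',np.median(Q[:,1]),'z',np.median(P[:,2]),np.percentile(P[:,2],99))
rim([.4885,.327],'scene',None,.17,.187)
i=cv2.imread('pics/scene38.png')[170:300,210:340];cv2.imwrite('pics/s38z.png',cv2.resize(i,None,fx=4.5,fy=4.5,interpolation=cv2.INTER_CUBIC))
s=status.get_state();print(s['tool_pos'],s['clock'])
E
```

```text
scene rod x' [0.5511 0.6375] y' -0.25954547477144735 z 0.06133458087588306 0.06425218032295221
scene 228 84 slope deg [1.4477 0.9012] z 0.1778686062067786 ((490.9725341796875, 327.3283996582031), (57.855167388916016, 62.63462448120117), 61.103965759277344)
[0.5389 0.1244 0.283 ] 37.5667
```

View pics/s38z.png

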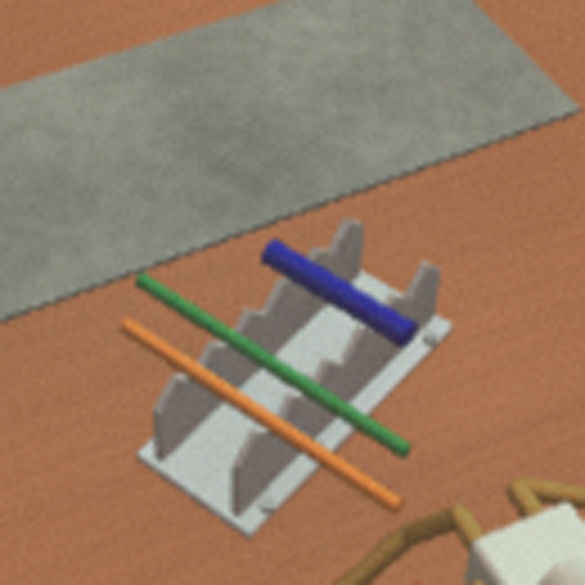

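View pics/scene38.png

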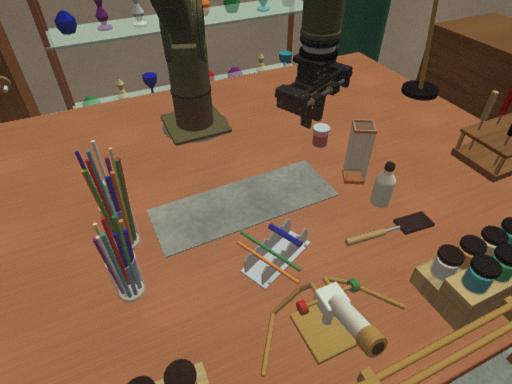

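```bash
python3 -c "
from plant import finish_job
print(finish_job())"
```

```text
the job is handed in; nothing more can be done
None
```

The job is done and handed in at about 37.6 s of the 72 s. The blue rod lies in the rest's +28 mm notch, across both combs, and the bin stands upright again on its spot.

- **Tipping the bin:** On the first try, with its foot on the board, the bin slid about 65 mm instead of tilting. I then set its foot against the board's edge and laid it down with its mouth on the board. Gripping it near the foot, I raised that end until the rod began to slide, at about 35°. The rod stopped halfway out, so I drew the bin back and it came to lie on the board.
- **Bin let go while lying:** I released the bin twice while it lay flat, to change grip from the mouth end to the foot end and back. It did not topple.
- **Bin check:** After release, the wrist camera put the bin within about 1.5 mm and 0.2° of its starting pose, with its rim level. The last scene-camera view agreed to within about 2 mm.
- **Rod check:** The rod lies level at seated height and is centred to within about 1–2 mm. The scene and wrist cameras disagree by 2–4 mm in absolute position. I therefore judged the centring by comparing the rod with the combs within the same picture.
- **Bystanders:** In the final pictures they look unmoved. I did not measure each one again.

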